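# Refit the battery cover of a bench supply

### The arm

A 6-joint arm with a two-finger parallel gripper is mounted at the origin on the work surface. World frame = base frame: x ahead of the robot, y to its left, z up, the work surface at z = 0. Lengths are in m, angles in rad, forces in N, time in s.
With the tool pointing down it reaches from about 0.35 to 0.775 m from the base axis. Payload 7.3 kg.
Tool frame: the origin (TCP) lies midway between the tips of the shut fingers; the grasp point (between the pads) lies 19 mm behind it (r.grip_depth is the distance from the TCP to the grasp point, in m); x points along the fingers, y is the direction in which the jaws open and shut, and the axes are right-handed (so a half turn about x gives the same grasp; the last joint's range is limited). The gripper opens to 92 mm and grips with 3 to 60 N. Pads are 19 mm wide; open, the fingers measure 130 mm over their backs; the gripper's body (75 mm by 190 mm) begins 47 mm behind the grasp point.
Start: joints at [0.978, 0.342, 1.524, -0, 1.275, -0.146], TCP at [0.227, 0.473, 0.196] pointing down, gripper open.
Joint ranges: [-2.53, 2.53], [-0.77, 2.02], [0.04, 2.7], [-1, 4.14], [0.28, 2.66], [-3.11, 3.11]. Speed limits (rad/s): [2.57, 2.57, 3.14, 3.14, 3.14, 3.14].

### API

Orientations are given as a unit quaternion [x, y, z, w].
In Python, from plant import observe, imaging, ticket, models, r gives the robot as it stands. The module is installed in compiled form; this text tells all that it offers.
- The arm moves only by the shell command python3 -m pendant 'ROWS' [FORCE]. ROWS is JSON, a list of rows, each a list of 7 numbers: the turn, a rotation vector about the world's x, y, z in rad, then the shift along the world's x, y, z in m, then the opening, from 0 (shut) to 1 (fully open). A call has 1 to 12 rows; each row shifts and turns the pose as measured when the row begins; what a row does not reach is not made up. A row lasts 1/10 s, in which the tool goes at most 50 mm and 8.59 degrees, less where a joint would pass 70% of its speed; a pose out of reach is approached as far as the arm can. A call is refused whole if a number of a shift passes 0.05 or a number of a turn 0.15, either way. A call with a gripper value outside its range is refused whole. The fingers move at their own pace and stop on an object; FORCE is the grip in N (left out, the last holds). Time passes only in rows, so rows that do not move let the fingers close. It gives the time, the measured TCP pose, the force and the opening at its end, in the units of the state.
- observe(): the state, without advancing time (a new reading comes with each control period).
- imaging.get_image(name): name is "scene" or "top"; returns the picture (384x512x3 uint8, red, green, blue); there is no depth.
- imaging.camera_model(name): a dict with "camera_matrix" (3x3 intrinsics, pixels), "R" (3x3) and "t" (3): a world point X has camera coordinates R X + t. Camera axes: x right, y down, z forward; pixel columns grow to the right and rows downward; lengths in m; the calibration is good to about 2 mm. A picture is of the moment at which its call begins. camera_model takes no time and is no camera call.
- ticket.close_job(): hands the job in, once; it reports no verdict.
Trained networks look in the newest picture that a camera, given by its name, has taken for a name from the list of things; names that differ only in an ending like _2 or _b are one class to them, and where a whole thing is asked for, a point or a joint stands for the part that bears it (a point fixed in the world has none). Each returns a list of dicts, best first, with "score" (0 to 1); they miss things now and then, are a little off and sometimes report something else, mostly with a low value. They report only what shows in the picture. A call takes as long as a camera call. They do not tell look-alikes from the thing itself.
- models.recognise(camera, target): "at" ([x, y, z] in m, in world coordinates, good to about 4 mm: the middle of the surface that is visible of it).
- models.masks_of(camera, target): "mask" (384x512 bool, what is visible of it).
- models.spot_point(camera, target): "at" ([x, y, z] in m, in world coordinates, good to about 4 mm: a listed point, or the origin of a listed thing).
The state is a dict: "clock": time; "joint_positions": joint angles; "qvel": joint speeds; "joint_torque": joint torques, N m; "position": TCP position; "tool_rot": TCP orientation; "contact_force": force on the tool from outside, world axes, zero at the start; "torque": the same for the moment, N m; "width": finger opening in m.
Only numpy, scipy, OpenCV 4.12 (cv2) and the standard library are available. Lean on these libraries where they do the work, as an engineer would, in place of code of your own. Each camera call takes 0.05 s, during which the arm holds its last target.

### The job

Pick up the loose orange battery cover, hook its yellow front lip into the slot under the orange bar of the bench supply's open battery bay while the cover is held nose-down, then pivot its rear down until it snaps flat under the brass roller catch. Find the slot and its end by feel, gently: the hooking takes only a few newtons and the lip breaks at about 15 N; then press the rear down with at most about 25 N. Leave everything else on the bench where it is and let go of the cover.

Things in the scene. Friction and masses are not known exactly. Their poses are not given: they have to be found in the camera images.
- unit: silver bench supply, fixed, 200 x 130 x 45 mm (x,y,z), grey and black battery bay on top. Origin: centre of underside; z up; x from slot end (nearer the robot) to catch end. The whole bay (slot, walls, seat, catch together) sits up to 7 mm either way along x and up to 4 mm higher or lower than nominal; these offsets are NOT in the measured pose: find them by feel or sight
- unit_seat (a point): nominal place of the origin of a fully seated cover (unit frame x 0, y 0, z 55 mm): really +-7 mm in x and +-4 mm in z with the bay's offsets, y +-3 mm play. Seated, the cover's axes match the unit's. The seat is at z 55; the bay's side walls have inner faces at y +-38 and tops at z 60 mm
- unit_slot (a point): nominal centre of the slot mouth (unit frame x -52, y 0, z 59 mm; does not follow the bay's offsets). It opens to +x, is 14 mm deep (end wall at x -66), 52 mm wide in y, floor z 55 (reaching out to x -24, to feel for height), roof z 63. Its orange roof bar and the grey wall behind reach z 67. Tilted over 0.2 rad the lip binds before the end: push it home at about 0.16 to 0.18 rad
- unit_catch (a point): nominal axis of the brass roller catch (unit frame x 52.7, y 0, z 66 mm; does not follow the bay's offsets): 12 mm in diameter, 34 long along y, turns freely, sprung: the cover's rear pushes it up to 7 mm to +x (4 N at first, 1 N more per mm). The grey tower holding it starts at x 56 and reaches z 75
- cover: loose stiff plastic battery cover, about 80 g, flat on the bench. Orange plate 100 x 70 x 6 mm (x,y,z); yellow lip at its front, 44 wide in y, 4 thick (z 0 to 4), standing out to x -66. Black grip rib across the middle: 10 thick in x, 44 wide in y, z 6 to 34. Origin: centre of the plate's underside; z up, -x towards the lip. To fit, its x axis points as the unit's does
- cover_lip (a point): middle of the front edge of the cover's yellow lip (cover frame x -66, y 0, z 2 mm), half way up its thickness
- cover_rear (a point): middle of the rear top edge of the cover's plate (cover frame x 50, y 0, z 6 mm)
- cover_grip (a point): centre of the black grip rib (cover frame x 0, y 0, z 22 mm)
- cover_press (a point): press area between two thin black lines on the cover's top (cover frame x 27, y 0, z 6 mm), 22 mm from the rib and 20 mm from the roller. With the lip home in the slot and the cover let go, its rear rests on the roller about 0.15 rad nose-down; some 5 to 10 N down here snaps it flat
- mould: light blue open round mould, 100 mm across, 36 high; leave alone
- cast: round grey concrete casting, 84 mm across, 28 high; leave alone
- tape: roll of blue tape lying flat, 90 mm across, 24 high; leave alone
- driver: screwdriver lying on the bench; leave alone
- jar: amber jar, 52 mm across, 70 high; leave alone
- tray: small open blue tray 110 x 80 x 25 mm; leave alone
- can: can, 48 mm across, 90 high; leave alone
There are look-alikes about, which are no part of the job. What is meant by the cover is not brown or turquoise, and is the smaller of those in its own colour.

How it is judged:
By the outcome, as a careful person would: the job done as asked, in the order asked, and still so for the second after the job is handed in, with the robot touching nothing.
It also fails if it takes over 58 s, if anything falls off the work surface, if the arm or the gripper's body presses on something with over 40 N, if the wrist force passes 120 N, or if a joint passes its speed limit or range.

## Working session

There is one attempt and no reset: what is moved stays moved. The work goes in short steps, Python scripts to look and compute and a shell command to move; the robot and the scene stay as the last step left them, time stands still between calls to the robot, and variables do not carry over. Pictures are saved under pics/ and viewed, and the job is handed in when it is done.

```bash
mkdir -p pics
python3 - <<'E'
from plant import observe, imaging, models, r
import cv2,numpy as np
for n in ("scene","top"):
    im=imaging.get_image(n); cv2.imwrite(f"pics/{n}0.png",im[:,:,::-1])
    for t in ("cover","unit"):
        for d in models.spot_point(n,t): print(n,t,np.round(d["at"],4),round(d["score"],2))
s=observe();print({k:np.round(v,3) for k,v in s.items()})
E
```

```text
scene cover [ 3.387e-01  1.207e-01 -1.000e-04] 0.86
scene cover [ 0.5566  0.132  -0.001 ] 0.73
scene cover [ 5.397e-01  2.861e-01 -4.000e-04] 0.66
scene cover [0.2433 0.3998 0.0033] 0.6
scene unit [ 0.5261 -0.1209 -0.0014] 0.58
scene unit [ 0.5284 -0.115   0.057 ] 0.46
top cover [0.5379 0.2884 0.0029] 0.89
top cover [0.338  0.1149 0.0005] 0.86
top cover [0.5575 0.1334 0.0037] 0.83
top cover [0.2452 0.4037 0.0018] 0.67
top cover [ 0.5292 -0.1183  0.0592] 0.47
top unit [ 0.53   -0.1155  0.0021] 0.76
{'clock': np.float64(0.3), 'joint_positions': array([ 0.978,  0.342,  1.524,  0.   ,  1.275, -0.146]), 'qvel': array([ 0.001, -0.   , -0.003,  0.001, -0.   ,  0.001]), 'joint_torque': array([-1.0000e-03, -4.3074e+01, -2.4409e+01,  7.2000e-02,  5.2000e-02,
       -0.0000e+00]), 'position': array([0.227, 0.473, 0.195]), 'tool_rot': array([ 0.156,  0.69 , -0.157,  0.689]), 'contact_force': array([-0.827, -0.324,  0.156]), 'torque': array([ 0.041,  0.014, -0.01 ]), 'width': np.float64(0.092)}
```

View pics/scene0.png

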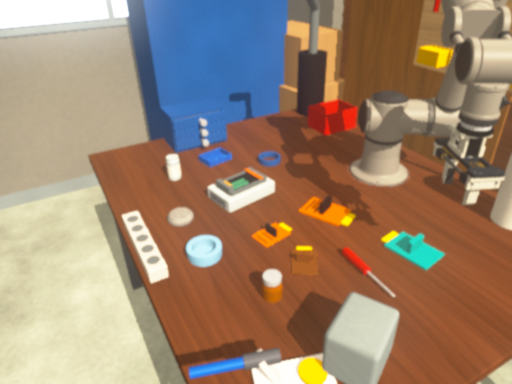

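View pics/top0.png

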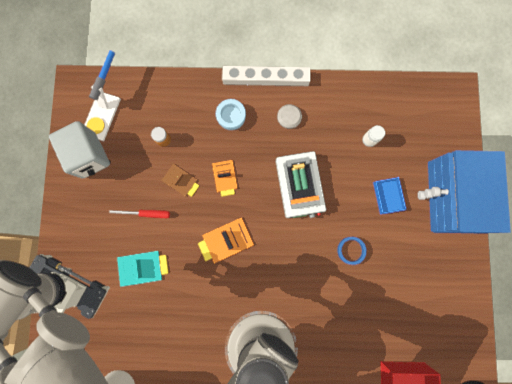

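The things that could be taken for the cover, in the top picture:
- small orange (225,177)
- larger orange (227,240)
- brown (180,178)
- turquoise (142,267)

By the description I choose the small orange one at (225,177). I'll check it in a crop.

```bash
cat > h.py <<'E'
from plant import observe, imaging, models, r
import cv2,numpy as np
from scipy.spatial.transform import Rotation as R
def proj(n,X):
    c=imaging.camera_model(n); p=np.array(c["R"])@np.asarray(X).reshape(-1,3).T+np.array(c["t"]).reshape(3,1)
    q=np.array(c["camera_matrix"])@p; return (q[:2]/q[2]).T
def unproj(n,uv,z):
    c=imaging.camera_model(n); K=np.array(c["camera_matrix"]);Rm=np.array(c["R"]);t=np.array(c["t"]).ravel()
    uv=np.asarray(uv,float).reshape(-1,2); d=(Rm.T@np.linalg.inv(K)@np.c_[uv,np.ones(len(uv))].T).T; o=-Rm.T@t
    return o+d*((z-o[2])/d[:,2])[:,None]
def st():
    s=observe(); Rm=R.from_quat(s["tool_rot"]).as_matrix()
    print(round(float(s["clock"]),2),"pos",np.round(s["position"],4),"F",np.round(s["contact_force"],2),"T",np.round(s["torque"],2),"w",round(float(s["width"]),4))
    print("x",np.round(Rm[:,0],3),"y",np.round(Rm[:,1],3)); return s,Rm
E
python3 - <<'E'
from h import *
im=imaging.get_image("top")
a=cv2.resize(im[150:205,205:335],None,fx=6,fy=6,interpolation=cv2.INTER_CUBIC); cv2.imwrite("pics/c1.png",a[:,:,::-1])
im2=imaging.get_image("scene")
a=cv2.resize(im2[165:255,195:300],None,fx=6,fy=6,interpolation=cv2.INTER_CUBIC); cv2.imwrite("pics/c2.png",a[:,:,::-1])
for n in("top","scene"):
    for t in ("cover_lip","cover_rear","cover_grip","unit_slot","unit_catch","unit_seat"):
        for d in models.spot_point(n,t):
            if d["score"]>.3: print(n,t,np.round(d["at"],4),round(d["score"],2))
c=imaging.camera_model("top");print(c)
E
```

```text
top cover_lip [0.3028 0.1997 0.0027] 0.95
top cover_lip [0.5027 0.2318 0.0059] 0.75
top cover_lip [ 0.4951  0.1176 -0.0016] 0.63
top cover_lip [0.2579 0.312  0.0012] 0.61
top cover_rear [0.566  0.3361 0.0097] 0.93
top cover_rear [0.6079 0.1438 0.0066] 0.9
top cover_rear [0.231  0.469  0.0079] 0.77
top cover_rear [0.3716 0.0544 0.0065] 0.7
top cover_grip [0.5544 0.1369 0.0241] 0.87
top cover_grip [0.3377 0.1178 0.0318] 0.83
top cover_grip [0.2445 0.4022 0.0322] 0.72
top unit_slot [ 0.4778 -0.1259  0.057 ] 0.56
top unit_catch [ 0.5754 -0.1126  0.0696] 0.87
top unit_catch [ 5.007e-01 -4.191e-01 -2.000e-04] 0.51
top unit_seat [ 0.5286 -0.1207  0.0573] 0.73
top unit_seat [ 0.4914  0.1224 -0.003 ] 0.38
scene cover_lip [0.3041 0.2034 0.0014] 0.97
scene cover_lip [ 4.981e-01  1.190e-01 -2.000e-04] 0.71
scene cover_lip [0.5046 0.2303 0.006 ] 0.68
scene cover_lip [0.2588 0.3171 0.006 ] 0.56
scene cover_lip [0.5807 0.1386 0.0067] 0.34
scene cover_rear [0.3725 0.0526 0.0089] 0.95
scene cover_rear [0.5632 0.3277 0.0063] 0.91
scene cover_rear [0.2308 0.469  0.0095] 0.91
scene cover_rear [0.6107 0.
[... 152 characters left out ...]

scene cover_grip [0.5545 0.1308 0.0192] 0.6
scene unit_slot [ 0.4792 -0.1299  0.0613] 0.87
scene unit_slot [ 0.314  -0.2894 -0.0013] 0.4
scene unit_catch [ 0.5837 -0.1102  0.0626] 0.58
scene unit_seat [ 0.5273 -0.1144  0.055 ] 0.57
scene unit_seat [ 0.7668  0.1223 -0.0049] 0.51
scene unit_seat [ 0.4981  0.1229 -0.0013] 0.32
{'camera_matrix': array([[354.23743657,   0.        , 256.39098513],
       [  0.        , 354.23743657, 191.74479509],
       [  0.        ,   0.        ,   1.        ]]), 'R': array([[ 0.02079577, -0.99977159, -0.00493008],
       [-0.99099134, -0.01996009, -0.13243017],
       [ 0.13230152,  0.00763965, -0.99118008]]), 't': array([0.01487798, 0.50298906, 1.13374471])}
```

View pics/c1.png

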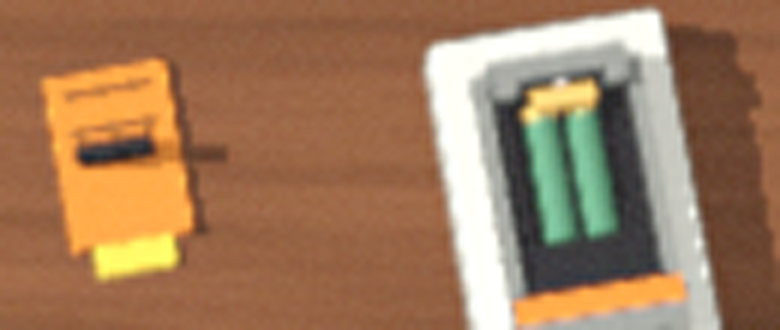

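View pics/c2.png

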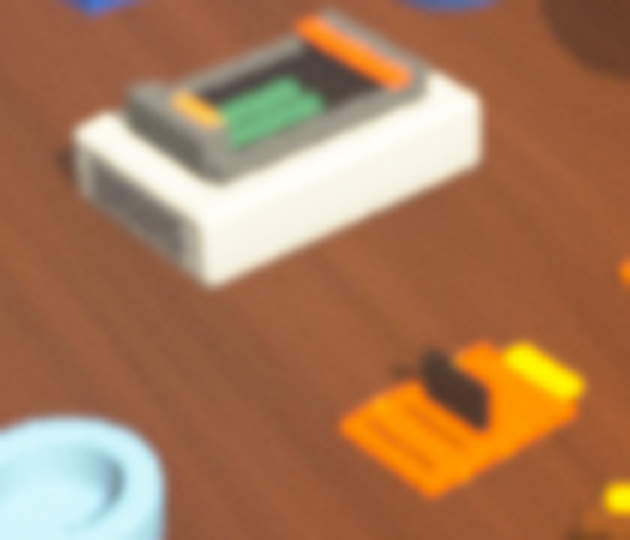

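Run:
```python
from h import *
im=imaging.get_image("top")
a=cv2.resize(im[148:222,270:332],None,fx=8,fy=8,interpolation=cv2.INTER_CUBIC); cv2.imwrite("pics/u1.png",a[:,:,::-1])
a=cv2.resize(im[155:205,205:250],None,fx=12,fy=12,interpolation=cv2.INTER_CUBIC); cv2.imwrite("pics/u3.png",a[:,:,::-1])
im2=imaging.get_image("scene")
a=cv2.resize(im2[165:215,203:279],None,fx=10,fy=10,interpolation=cv2.INTER_CUBIC); cv2.imwrite("pics/u2.png",a[:,:,::-1])
```

```text
(no output)
```

View pics/u1.png

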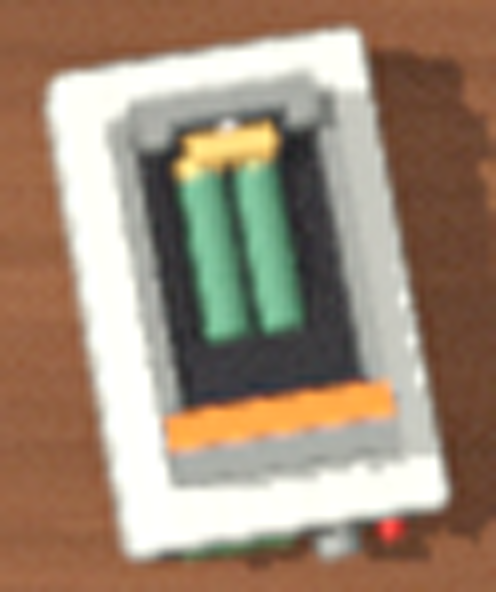

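View pics/u2.png

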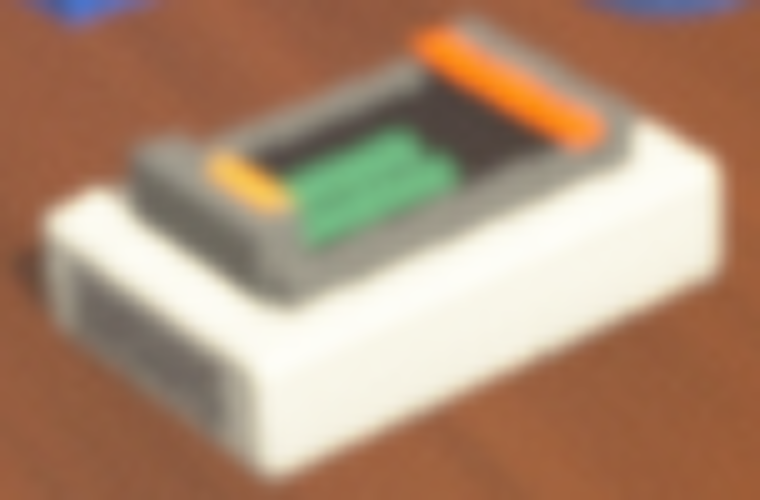

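View pics/u3.png

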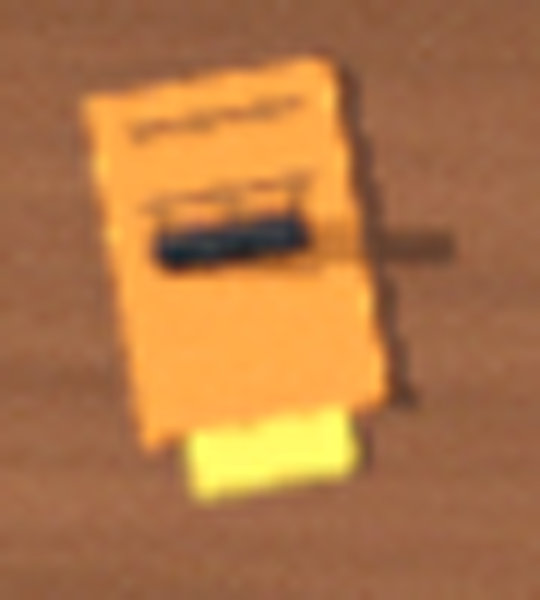

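Run:
```python
from h import *
from scipy.optimize import least_squares as LS
def px(p,s,o): return (np.array(p,float)+.5)/s-.5+np.array(o)
# unit
ut=px([(48,78),(362,30),(447,500),(130,556)],8,(270,148))
UT=[(.1,.065,.045),(.1,-.065,.045),(-.1,-.065,.045),(-.1,.065,.045)]
us=px([(48,222),(262,355),(722,165),(275,480),(722,268)],10,(203,165))
US=[(.1,-.065,.045),(.1,.065,.045),(-.1,.065,.045),(.1,.065,0),(-.1,.065,0)]
def tf(q,P):
    return (R.from_rotvec([0,0,q[2]]).as_matrix()@np.array(P).T).T+[q[0],q[1],0]
for name,data in (("both",[("top",ut,UT),("scene",us,US)]),("top",[("top",ut,UT)]),("scene",[("scene",us,US)])):
    f=lambda q:np.concatenate([(proj(n,tf(q,P))-p).ravel() for n,p,P in data])
    s=LS(f,[.53,-.118,.15]);print("unit",name,np.round(s.x,4),np.round(s.fun,1))
    if name=="both": qu=s.x
ct=px([(83,98),(337,58),(388,400),(143,450),(195,500),(357,468)],12,(205,155))
CT=[(.05,.035,.006),(.05,-.035,.006),(-.05,-.035,.006),(-.05,.035,.006),(-.066,.022,.004),(-.066,-.022,.004)]
cs=px([(340,428),(430,497),(585,385)],6,(195,165)); CS=[(.05,-.035,.003),(.05,.035,.003),(-.066,.022,.002)]
for name,data in (("both",[("top",ct,CT),("scene",cs,CS)]),("top",[("top",ct,CT)]),("scene",[("scene",cs,CS)])):
    f=lambda q:np.concatenate([(proj(n,tf(q,P))-p).ravel() for n,p,P in data])
    s=LS(f,[.557,.133,.15]);print("cover",name,np.round(s.x,4),np.round(s.fun,1))
# bay: points at unknown height -> triangulate with both cams
bt=px([(165,415),(393,383)],8,(270,148)); bs=px([(600,140),(420,45)],10,(203,165))  # bar mouth edge top, y+ / y-
def tri(a,b):
    P=[np.array(imaging.camera_model(n)["camera_matrix"])@np.c_[imaging.camera_model(n)["R"],imaging.camera_model(n)["t"]] for n in("top","scene")]
    X=cv2.triangulatePoints(P[0],P[1],a.reshape(2,1),b.reshape(2,1)).ravel(); return X[:3]/X[3]
def inu(X): return R.from_rotvec([0,0,-qu[2]]).apply(X-np.array([qu[0],qu[1],0]))
for z in(.063,.067,.071):
    print(z,[np.round(inu(x)*1000,1) for x in unproj("top",bt,z)])
tt=px([(188,138),(275,125),(190,165),(278,155),(125,112),(320,75),(175,485),(400,455),(170,450),(397,412)],8,(270,148))
for z in(.067,.070,.075): print("misc",z,[np.round(inu(x)*1000,1)[:2] for x in unproj("top",tt,z)])
```

```text
unit both [ 0.5303 -0.1197  0.1826] [ 0.5  0.1 -0.  -0.1  0.7  0.6  0.7  0.1 -0.4 -0.3  0.2  1.9  0.5  0.3
 -0.3  0.8  0.5  0.9]
unit top [ 0.5308 -0.1181  0.1793] [ 0.1 -0.2 -0.4 -0.3  0.1  0.5  0.1 -0.1]
unit scene [ 0.5286 -0.1243  0.1895] [-0.4 -0.9  0.3  1.1  0.2 -0.5 -0.2 -0.   0.2  0.1]
cover both [0.5592 0.135  0.1936] [ 0.5  0.5 -0.4  0.3  0.2  0.4  0.1 -0.2  0.4 -0.4 -0.2  0.1 -0.   0.4
  0.1 -0.  -0.2  0.9]
cover top [0.5595 0.1353 0.1935] [ 0.4  0.4 -0.5  0.2  0.1  0.3  0.  -0.4  0.3 -0.5 -0.3 -0. ]
cover scene [0.5581 0.1334 0.1983] [ 0.   0.   0.2 -0.4 -0.2  0.5]
0.063 [array([-46.9,  45.2,  63. ]), array([-48.9, -47.1,  63. ])]
0.067 [array([-47.3,  45.6,  67. ]), array([-49.3, -46.3,  67. ])]
0.071 [array([-47.6,  46.1,  71. ]), array([-49.7, -45.6,  71. ])]
misc 0.067 [array([62.1, 16.9]), array([ 61.6, -18.7]), array([51. , 18.1]), array([ 49.3, -17.6]), array([76.8, 40.2]), array([ 79. , -40.3]), array([-75.5,  46.6]), array([-78.1, -43.8]), array([-61.4,  46.1]), array([-61. , -45.8])]
misc 0.07 [array([61.5, 17.3]), array([ 61.1, -18.2]), array([50.5, 18.5]), array([ 48.8, -17.2]), array([76.1, 40.5]), array([ 78.4, -39.8]), array([-75.7,  46.9]), array([-78.3, -43.2]), array([-61.6,  46.4]), array([-61.3, -45.2])]
misc 0.075 [array([60.5, 18. ]), array([ 60.1, -17.3]), array([49.5, 19.1]), array([ 47.9, -16.3]), array([75.1, 41.1]), array([ 77.4, -38.8]), array([-76. ,  47.4]), array([-78.7, -42.3]), array([-62.,  47.]), array([-61.7, -44.3])]
```

Run:
```python
from h import *
s,Rm=st()
yaw=.1935; c=np.array([.5594,.135,0])
for sg in(1,-1):
    y=sg*np.array([np.cos(yaw),np.sin(yaw),0]);x=np.array([0,0,-1.]);D=np.c_[x,y,np.cross(x,y)]
    print(sg,np.round(R.from_matrix(D@Rm.T).as_rotvec(),3))
print(c-s["position"])
```

```text
1.1 pos [0.2268 0.4735 0.1956] F [0.27 0.15 0.16] T [ 0.02  0.02 -0.01] w 0.092
x [ 0.  0. -1.] y [0.432 0.902 0.   ]
1 [-0.     0.    -0.931]
-1 [-0.    -0.     2.211]
[ 0.33257735 -0.33849239 -0.19563624]
```

```bash
python3 -m pendant '[[0,0,-0.093,0.033,-0.0335,0,0.45],[0,0,-0.093,0.033,-0.0335,0,0.45],[0,0,-0.093,0.033,-0.0335,0,0.45],[0,0,-0.093,0.033,-0.0335,0,0.45],[0,0,-0.093,0.033,-0.0335,0,0.45],[0,0,-0.093,0.033,-0.0335,0,0.45],[0,0,-0.093,0.033,-0.0335,0,0.45],[0,0,-0.093,0.033,-0.0335,0,0.45],[0,0,-0.093,0.033,-0.0335,0,0.45],[0,0,-0.093,0.033,-0.0335,0,0.45]]' 20
python3 - <<'E'
from h import *
s,Rm=st()
yaw=.1935; c=np.array([.5594,.135,0])
y=np.array([np.cos(yaw),np.sin(yaw),0]);x=np.array([0,0,-1.]);D=np.c_[x,y,np.cross(x,y)]
print(np.round(R.from_matrix(D@Rm.T).as_rotvec(),3),c-s["position"])
E
```

```text
clock: 2.1
position: [0.5632, 0.1289, 0.1967]
tool_rot: [0.458, 0.54, -0.454, 0.541]
contact_force: [0.7, 1.4, -0.2]
width: 0.0418
2.1 pos [0.5632 0.1289 0.1967] F [ 0.7   1.38 -0.16] T [-0.05  0.05 -0.06] w 0.0418
x [ 0.005  0.003 -1.   ] y [0.986 0.168 0.005]
[-0.003  0.005  0.024] [-0.00384165  0.00612575 -0.19673393]
```

```bash
python3 -m pendant '[[-0.003,0.005,0.024,-0.0038,0.0061,-0.03,0.45],[0,0,0,0,0,-0.035,0.45],[0,0,0,0,0,-0.035,0.45],[0,0,0,0,0,-0.02,0.45],[0,0,0,0,0,0,0.45]]'
python3 - <<'E'
from h import *
s,Rm=st()
yaw=.1935; c=np.array([.5594,.135,0])
y=np.array([np.cos(yaw),np.sin(yaw),0]);x=np.array([0,0,-1.]);D=np.c_[x,y,np.cross(x,y)]
print(np.round(R.from_matrix(D@Rm.T).as_rotvec(),3),c-s["position"])
im=imaging.get_image("scene");a=cv2.resize(im[160:280,215:335],None,fx=5,fy=5,interpolation=cv2.INTER_CUBIC);cv2.imwrite("pics/g1.png",a[:,:,::-1])
E
```

```text
clock: 2.6
position: [0.5651, 0.1275, 0.0729]
tool_rot: [0.454, 0.541, -0.452, 0.545]
contact_force: [0.5, 0.6, 1.2]
width: 0.0418
2.6 pos [0.5651 0.1275 0.0729] F [0.5  0.6  1.19] T [-0.05  0.05  0.02] w 0.0418
x [ 0.005 -0.001 -1.   ] y [0.984 0.179 0.005]
[0.001 0.005 0.013] [-0.00574511  0.00751276 -0.07290611]
```

View pics/g1.png

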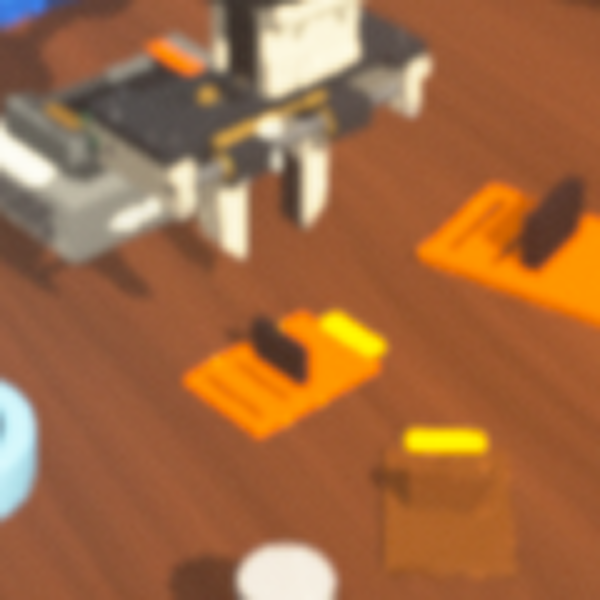

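The crop shows the open fingertips at (230,245) and (310,215), above and slightly beyond the rib at (280,348). I'll correct the pose first, then go down.

```bash
python3 -m pendant '[[0.001,0.005,0.013,-0.0057,0.0075,0,0.45],[0,0,0,0,0,0,0.45]]'
python3 - <<'E'
from h import *
s,Rm=st()
yaw=.1935; c=np.array([.5594,.135,0])
y=np.array([np.cos(yaw),np.sin(yaw),0]);x=np.array([0,0,-1.]);D=np.c_[x,y,np.cross(x,y)]
print(np.round(R.from_matrix(D@Rm.T).as_rotvec(),3),c-s["position"])
E
```

```text
clock: 2.85
position: [0.5612, 0.136, 0.0767]
tool_rot: [0.45, 0.545, -0.448, 0.547]
contact_force: [0.5, -0.2, 0.1]
width: 0.0411
2.85 pos [0.5612 0.136  0.0767] F [ 0.49 -0.18  0.07] T [-0.    0.05 -0.02] w 0.0411
x [ 0.005  0.    -1.   ] y [0.981 0.193 0.005]
[-0.     0.005 -0.001] [-0.00183185 -0.00095252 -0.07674835]
```

```bash
python3 -m pendant '[[0,0.005,0,-0.002,-0.001,-0.03,0.45],[0,0,0,0,0,-0.025,0.45],[0,0,0,0,0,-0.006,0.45],[0,0,0,0,0,0,0.45]]'
python3 - <<'E'
from h import *
s,Rm=st()
E
```

```text
clock: 3.25
position: [0.5636, 0.137, 0.0214]
tool_rot: [0.452, 0.543, -0.445, 0.55]
contact_force: [-0.9, 0.4, 0.3]
width: 0.0417
3.25 pos [0.5636 0.137  0.0214] F [-0.88  0.4   0.3 ] T [-0.03  0.03  0.01] w 0.0417
x [ 0.013  0.002 -1.   ] y [0.981 0.196 0.014]
```

```bash
python3 -m pendant '[[0,0.012,0,-0.004,-0.002,-0.006,0.45],[0,0,0,0,0,-0.004,0.45],[0,0,0,0,0,0,0.45]]'
python3 - <<'E'
from h import *
s,Rm=st()
E
```

```text
clock: 3.55
position: [0.5615, 0.1352, 0.0142]
tool_rot: [0.45, 0.546, -0.446, 0.548]
contact_force: [0.5, 0.0, -0.8]
width: 0.0415
3.55 pos [0.5615 0.1352 0.0142] F [ 0.52  0.05 -0.79] T [-0.03  0.05  0.01] w 0.0415
x [ 0.006  0.002 -1.   ] y [0.981 0.196 0.006]
```

```bash
python3 -m pendant '[[0,0.006,0,-0.002,0,-0.003,0.45],[0,0,0,0,0,-0.001,0.45],[0,0,0,0,0,0,0.25],[0,0,0,0,0,0,0.15],[0,0,0,0,0,0,0],[0,0,0,0,0,0,0],[0,0,0,0,0,0,0]]' 30
python3 - <<'E'
from h import *
s,Rm=st()
E
```

```text
clock: 4.25
position: [0.5602, 0.1353, 0.0111]
tool_rot: [0.449, 0.547, -0.447, 0.547]
contact_force: [-0.8, 0.4, 0.5]
width: 0.0059
4.25 pos [0.5602 0.1353 0.0111] F [-0.76  0.42  0.46] T [-0.07  0.   -0.03] w 0.0059
x [ 0.002  0.003 -1.   ] y [0.981 0.196 0.002]
```

```bash
python3 -m pendant '[[0,0,0,0,0,0,0],[0,0,0,0,0,0,0]]'
python3 - <<'E'
from h import *
s,Rm=st()
im=imaging.get_image("scene");a=cv2.resize(im[160:280,215:335],None,fx=5,fy=5,interpolation=cv2.INTER_CUBIC);cv2.imwrite("pics/g2.png",a[:,:,::-1])
im=imaging.get_image("top");a=cv2.resize(im[140:220,180:280],None,fx=6,fy=6,interpolation=cv2.INTER_CUBIC);cv2.imwrite("pics/g2t.png",a[:,:,::-1])
E
```

```text
clock: 4.45
position: [0.5602, 0.1353, 0.0112]
tool_rot: [0.449, 0.547, -0.447, 0.547]
contact_force: [0.2, 0.4, 1.3]
width: 0.0005
4.45 pos [0.5602 0.1353 0.0112] F [0.16 0.38 1.34] T [-0.08  0.04  0.02] w 0.0005
x [ 0.002  0.003 -1.   ] y [0.981 0.196 0.002]
```

View pics/g2.png

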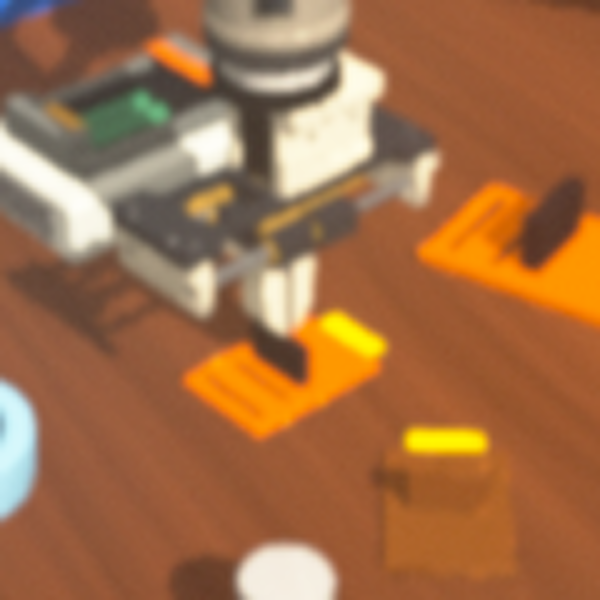

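View pics/g2t.png

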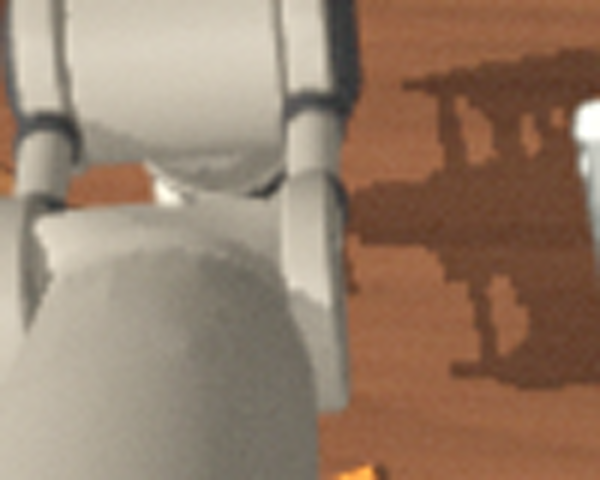

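Run:
```python
from h import *
s,Rm=st()
p=s["position"]
for n,o,sc in(("scene",(215,160),5),("top",(180,140),6)):
    for z in(0,.02,.04,.06): print(n,z,(proj(n,p+[0,0,z])[0]-o)*sc)
    print(proj(n,p))
print(np.round(s["joint_positions"],3))
```

```text
4.55 pos [0.5602 0.1353 0.0111] F [-0.33 -0.3  -0.15] T [-0.08  0.01 -0.03] w 0.0001
x [ 0.002  0.003 -1.   ] y [0.981 0.196 0.002]
scene 0 [279.73075894 364.39646488]
scene 0.02 [279.53680181 337.88942133]
scene 0.04 [279.3394245  310.91495909]
scene 0.06 [279.13853572 283.46060465]
[[270.94615179 232.87929298]]
top 0 [265.33344914 210.45560434]
top 0.02 [261.90756381 203.99390804]
top 0.04 [258.36440442 197.31101654]
top 0.06 [254.69784435 190.3953742 ]
[[224.22224152 175.07593406]]
[ 0.102  0.634  1.6    0.003  0.906 -0.097]
```

Run:
```python
from h import *
im=imaging.get_image("scene");a=cv2.resize(im[205:250,245:305],None,fx=12,fy=12,interpolation=cv2.INTER_CUBIC);cv2.imwrite("pics/g3.png",a[:,:,::-1])
```

```text
(no output)
```

View pics/g3.png

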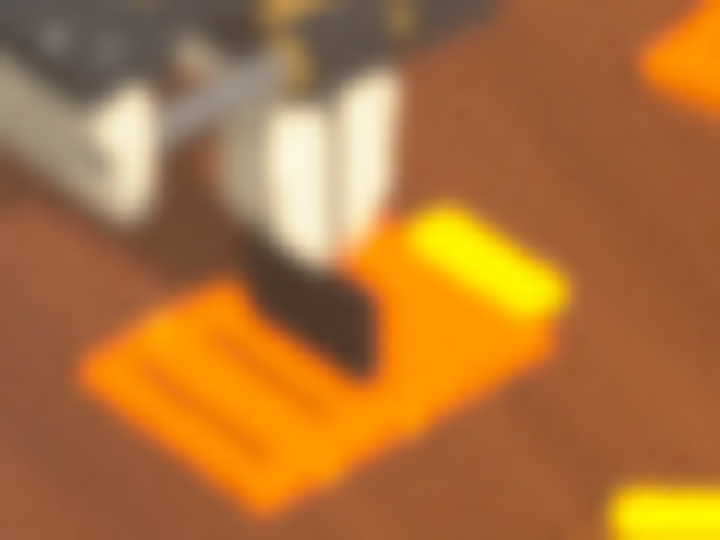

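Run:
```python
from h import *
uv=np.array([(330,258)])/12+[245,205]
for z in(.008,.011,.02,.03,.034,.037,.04): print(z,np.round(unproj("scene",uv,z),4))
for n in("scene","top"):
  c=imaging.camera_model(n);print(n,-np.array(c["R"]).T@np.array(c["t"]))
for d in models.spot_point("scene","cover_grip"): print(np.round(d["at"],4),d["score"])
```

```text
0.008 [[0.5377 0.1063 0.008 ]]
0.011 [[0.5397 0.1097 0.011 ]]
0.02 [[0.5458 0.1202 0.02  ]]
0.03 [[0.5526 0.1317 0.03  ]]
0.034 [[0.5553 0.1364 0.034 ]]
0.037 [[0.5573 0.1398 0.037 ]]
0.04 [[0.5594 0.1433 0.04  ]]
scene [1.0480969  0.97684014 0.76004676]
top [0.34815226 0.01625287 1.19042945]
[0.5558 0.1291 0.0202] 0.89
[0.245  0.404  0.0339] 0.62
[0.3438 0.1156 0.0313] 0.56
```

```bash
python3 -m pendant '[[0,0,0,0,0,0,0.45],[0,0,0,0,0,0,0.45],[0,0,0,0,0,0,0.45],[0,0,0,0,0,0,0.45],[0,0.002,0,0,0,-0.003,0.45],[0,0,0,0,0,-0.001,0.45]]'
python3 - <<'E'
from h import *
s,Rm=st()
E
python3 -m pendant '[[0,0,0,0,0,-0.0025,0.45],[0,0,0,0,0,-0.001,0.45]]'
python3 - <<'E'
from h import *
s,Rm=st()
im=imaging.get_image("scene");a=cv2.resize(im[205:250,245:305],None,fx=12,fy=12,interpolation=cv2.INTER_CUBIC);cv2.imwrite("pics/g4.png",a[:,:,::-1])
E
```

```text
clock: 5.25
position: [0.5603, 0.1353, 0.007]
tool_rot: [0.449, 0.547, -0.448, 0.546]
contact_force: [-0.2, 0.9, 0.1]
width: 0.0405
5.25 pos [0.5603 0.1353 0.007 ] F [-0.21  0.87  0.14] T [-0.1   0.06  0.01] w 0.0405
x [-0.     0.003 -1.   ] y [0.981 0.196 0.   ]
clock: 5.45
position: [0.5602, 0.1353, 0.003]
tool_rot: [0.449, 0.547, -0.448, 0.546]
contact_force: [0.3, -0.3, 0.2]
width: 0.0413
5.45 pos [0.5602 0.1353 0.003 ] F [ 0.3  -0.25  0.16] T [-0.11  0.01  0.05] w 0.0413
x [-0.     0.003 -1.   ] y [0.981 0.196 0.   ]
```

View pics/g4.png

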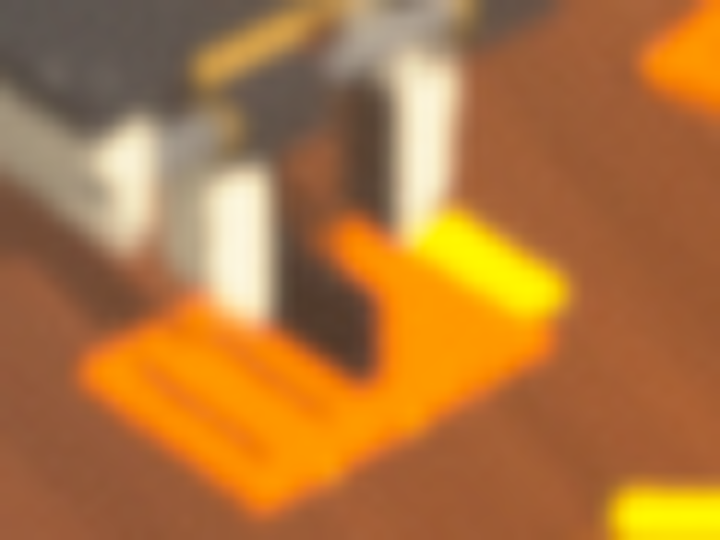

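```bash
python3 -m pendant '[[0,0,0,0,0,-0.003,0.45],[0,0,0,0,0,-0.002,0.45],[0,0,0,0,0,-0.001,0.45]]'
python3 - <<'E'
from h import *
s,Rm=st()
im=imaging.get_image("scene");a=cv2.resize(im[205:250,245:305],None,fx=12,fy=12,interpolation=cv2.INTER_CUBIC)
c=s["position"]
for h,col in((0,(255,0,0)),(.025,(0,0,255))):
  for sg in(-1,1):
    ctr=c+Rm[:,1]*sg*.0205+np.array([0,0,h])
    P=[ctr+Rm[:,2]*.0095*a_+Rm[:,1]*sg*b for a_,b in((-1,0),(1,0),(1,.012),(-1,.012))]
    q=((proj("scene",P)-[245,205]+.5)*12).astype(np.int32); cv2.polylines(a,[q],True,col,2)
cv2.imwrite("pics/g5.png",a[:,:,::-1])
E
```

```text
clock: 5.8
position: [0.5602, 0.1353, -0.0035]
tool_rot: [0.449, 0.548, -0.448, 0.546]
contact_force: [0.1, -0.1, -0.1]
width: 0.0412
5.8 pos [ 0.5602  0.1353 -0.0035] F [ 0.06 -0.1  -0.11] T [-0.03  0.04  0.03] w 0.0412
x [-0.     0.003 -1.   ] y [0.981 0.196 0.   ]
```

View pics/g5.png

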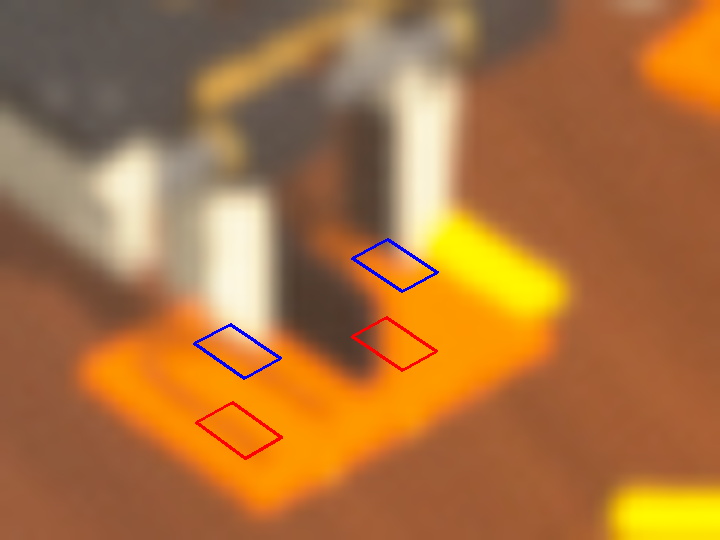

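Run:
```python
from h import *
c=np.array([.2268,.4735,.1956]); Y=np.array([.432,.902,0]);Z=np.cross([0,0,-1],Y)
for n in("top","scene"):
    im=cv2.imread(f"pics/{n}0.png")
    u=proj(n,c)[0].astype(int); x0,y0=max(u[0]-50,0),max(u[1]-40,0)
    a=cv2.resize(im[y0:y0+80,x0:x0+100],None,fx=6,fy=6,interpolation=cv2.INTER_CUBIC)
    for h,col in((0,(0,0,255)),(.026,(255,0,0))):
      for sg in(-1,1):
        ctr=c+Y*sg*.046+np.array([0,0,h])
        P=[ctr+Z*.0095*a_+Y*sg*b for a_,b in((-1,0),(1,0),(1,.012),(-1,.012))]
        q=((proj(n,P)-[x0,y0]+.5)*6).astype(np.int32); cv2.polylines(a,[q],True,col,2)
    cv2.imwrite(f"pics/b_{n}.png",a)
```

```text
(no output)
```

View pics/b_top.png

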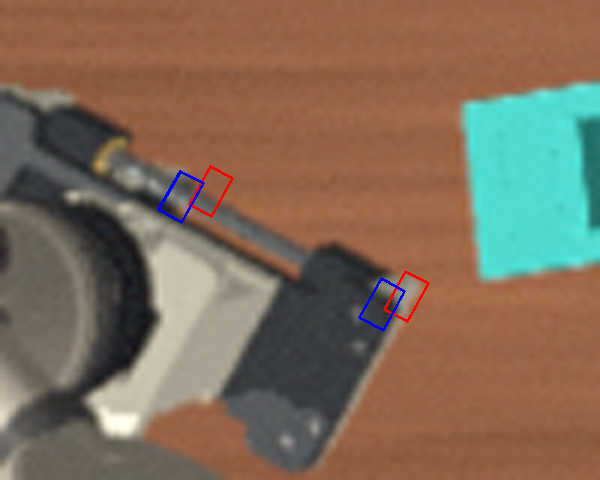

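View pics/b_scene.png

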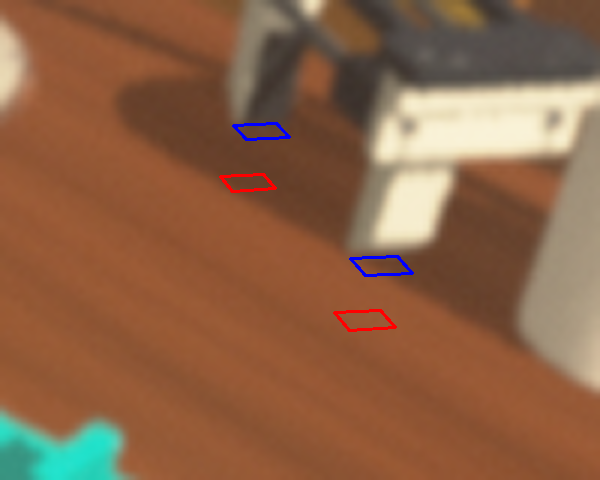

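```bash
python3 - <<'E'
from h import *
print(r.grip_depth,[a for a in dir(r) if a[0]!='_'])
E
python3 -m pendant '[[0,0,0,0,0,-0.003,0.45],[0,0,0,0,0,-0.002,0.45],[0,0,0,0,0,-0.001,0.45]]'
python3 - <<'E'
from h import *
s,Rm=st()
im=imaging.get_image("scene");a=cv2.resize(im[205:250,245:305],None,fx=12,fy=12,interpolation=cv2.INTER_CUBIC)
cv2.imwrite("pics/g6.png",a[:,:,::-1])
E
```

```text
0.0188 ['PlanningError', 'grip_depth']
clock: 6.15
position: [0.5602, 0.1353, -0.01]
tool_rot: [0.449, 0.548, -0.448, 0.546]
contact_force: [-0.7, -0.1, -0.2]
width: 0.0416
6.15 pos [ 0.5602  0.1353 -0.01  ] F [-0.67 -0.06 -0.19] T [-0.05 -0.01  0.02] w 0.0416
x [-0.     0.003 -1.   ] y [0.981 0.196 0.   ]
```

View pics/g6.png

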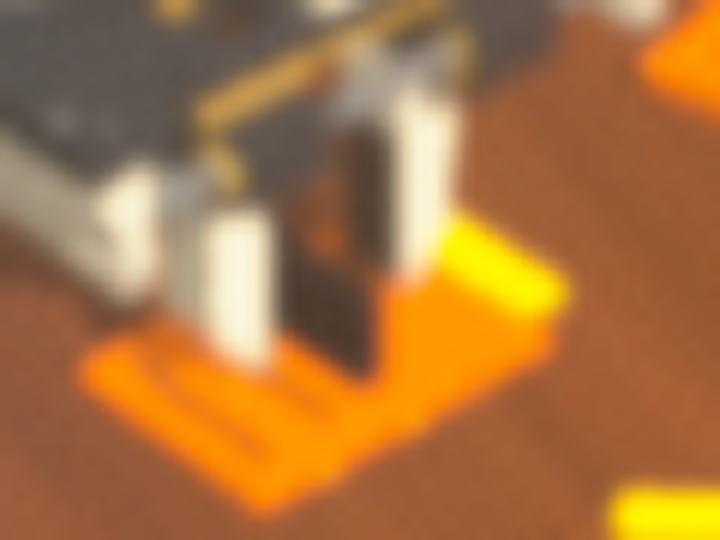

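```bash
python3 -m pendant '[[0,0,0,0,0,-0.003,0.45],[0,0,0,0,0,-0.002,0.45],[0,0,0,0,0,0,0.45]]'; python3 -m pendant '[[0,0,0,0,0,-0.002,0.45],[0,0,0,0,0,-0.001,0.45]]';python3 - <<'E'
from h import *
s,Rm=st()
im=imaging.get_image("scene");a=cv2.resize(im[205:250,245:305],None,fx=12,fy=12,interpolation=cv2.INTER_CUBIC)
cv2.imwrite("pics/g7.png",a[:,:,::-1])
E
```

```text
clock: 6.5
position: [0.5601, 0.1353, -0.0156]
tool_rot: [0.449, 0.548, -0.448, 0.546]
contact_force: [0.0, 1.0, -0.8]
width: 0.0407
clock: 6.7
position: [0.5602, 0.1353, -0.0188]
tool_rot: [0.449, 0.548, -0.448, 0.546]
contact_force: [-0.7, -0.2, -0.5]
width: 0.0411
6.7 pos [ 0.5602  0.1353 -0.0188] F [-0.71 -0.22 -0.54] T [-0.08  0.02 -0.  ] w 0.0411
x [-0.     0.003 -1.   ] y [0.981 0.196 0.   ]
```

View pics/g7.png

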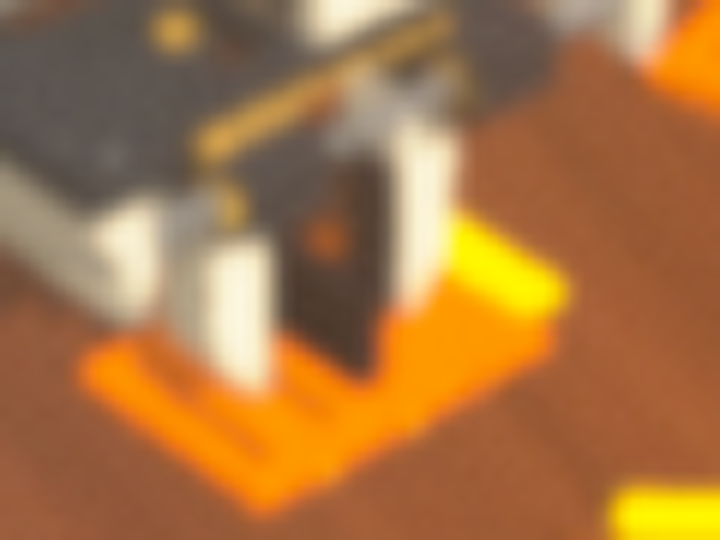

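```bash
python3 -m pendant '[[0,0,0,0,0,-0.002,0.45],[0,0,0,0,0,-0.001,0.45]]'; python3 -m pendant '[[0,0,0,0,0,-0.0015,0.45],[0,0,0,0,0,-0.001,0.45]]';python3 - <<'E'
from h import *
s,Rm=st()
im=imaging.get_image("scene");a=cv2.resize(im[205:250,245:305],None,fx=12,fy=12,interpolation=cv2.INTER_CUBIC)
cv2.imwrite("pics/g8.png",a[:,:,::-1])
E
```

```text
clock: 6.95
position: [0.5603, 0.1353, -0.0219]
tool_rot: [0.449, 0.547, -0.448, 0.546]
contact_force: [-0.1, 0.8, 0.9]
width: 0.0416
clock: 7.15
position: [0.5604, 0.1353, -0.0246]
tool_rot: [0.449, 0.547, -0.448, 0.546]
contact_force: [0.1, 0.1, -0.3]
width: 0.0416
7.15 pos [ 0.5604  0.1353 -0.0246] F [ 0.13  0.07 -0.26] T [-0.07  0.   -0.02] w 0.0416
x [-0.     0.003 -1.   ] y [0.981 0.196 0.   ]
```

View pics/g8.png

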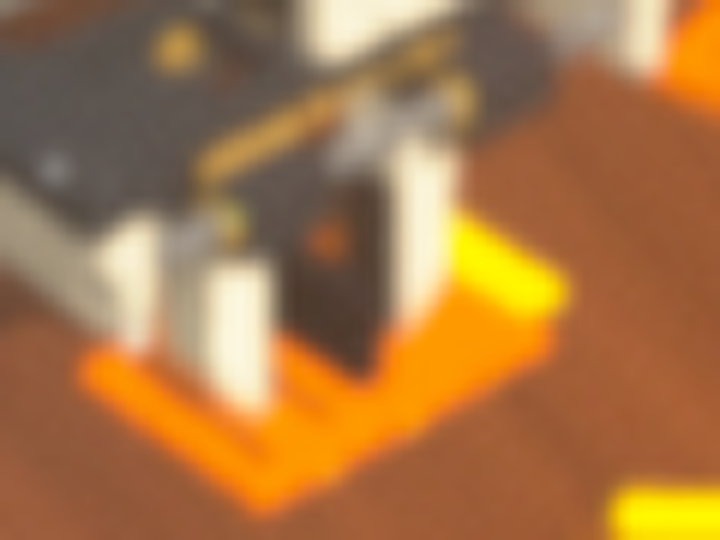

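```bash
python3 -m pendant '[[0,0,0,0,0,0,0.25],[0,0,0,0,0,0,0.1],[0,0,0,0,0,0,0.05],[0,0,0,0,0,0,0],[0,0,0,0,0,0,0],[0,0,0,0,0,0,0]]' 30
python3 - <<'E'
from h import *
s,Rm=st()
im=imaging.get_image("scene");a=cv2.resize(im[205:250,245:305],None,fx=12,fy=12,interpolation=cv2.INTER_CUBIC)
cv2.imwrite("pics/g9.png",a[:,:,::-1])
E
```

```text
clock: 7.8
position: [0.5602, 0.1353, -0.0247]
tool_rot: [0.449, 0.548, -0.448, 0.546]
contact_force: [-0.9, -0.9, 0.0]
width: 0.0097
7.8 pos [ 0.5602  0.1353 -0.0247] F [-0.93 -0.89  0.02] T [-0.13 -0.02 -0.01] w 0.0097
x [-0.     0.003 -1.   ] y [0.981 0.196 0.   ]
```

View pics/g9.png

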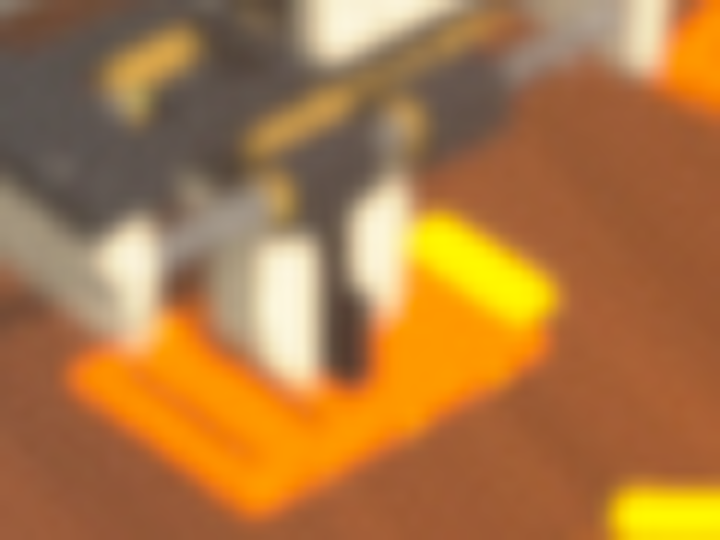

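```bash
python3 -m pendant '[[0,0,0,0,0,0.01,0],[0,0,0,0,0,0.02,0],[0,0,0,0,0,0.035,0],[0,0,0,0,0,0.035,0],[0,0,0,0,0,0.03,0],[0,0,0,0,0,0.02,0],[0,0,0,0,0,0,0]]'
python3 - <<'E'
from h import *
s,Rm=st()
im=imaging.get_image("scene");a=cv2.resize(im[130:250,205:325],None,fx=5,fy=5,interpolation=cv2.INTER_CUBIC)
cv2.imwrite("pics/l1.png",a[:,:,::-1])
E
```

```text
clock: 8.55
position: [0.5585, 0.1351, 0.134]
tool_rot: [0.449, 0.548, -0.448, 0.546]
contact_force: [-0.0, 0.0, 0.2]
width: 0.01
8.55 pos [0.5585 0.1351 0.134 ] F [-0.01  0.04  0.16] T [-0.04  0.06  0.01] w 0.01
x [-0.001  0.003 -1.   ] y [ 0.981  0.196 -0.   ]
```

View pics/l1.png

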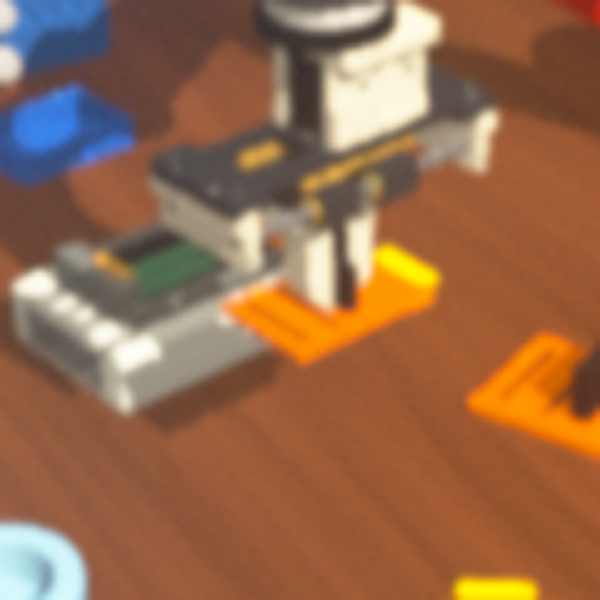

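```bash
python3 -m pendant '[[0,0,0,0,-0.04,0,0],[0.0075,-0.041,-0.002,0,-0.0415,0,0],[0.0075,-0.041,-0.003,0,-0.0415,0,0],[0.0075,-0.041,-0.002,0,-0.0415,0,0],[0.0075,-0.041,-0.003,0,-0.0415,0,0],[0.0075,-0.041,-0.003,0,-0.0415,0,0],[0.0075,-0.041,0,0,0,0,0],[0,0,0,0,0,0,0]]'
python3 - <<'E'
from h import *
s,Rm=st()
u=np.array([np.cos(.18),np.sin(.18),0]);print("tilt",np.arcsin(Rm[2,1]),"yaw",np.arctan2(Rm[1,1],Rm[0,1]), "roll",Rm[2,2])
for n in("scene","top"):
  im=imaging.get_image(n)
  a=cv2.resize(im[110:230,190:310] if n=="scene" else im[125:245,240:360],None,fx=5,fy=5,interpolation=cv2.INTER_CUBIC)
  cv2.imwrite(f"pics/m1{n}.png",a[:,:,::-1])
E
```

```text
clock: 9.4
position: [0.5499, -0.1193, 0.1203]
tool_rot: [0.515, 0.487, -0.382, 0.593]
contact_force: [0.7, 0.1, -1.4]
width: 0.0096
9.4 pos [ 0.5499 -0.1193  0.1203] F [ 0.67  0.06 -1.43] T [-0.11  0.27  0.  ] w 0.0096
x [ 0.234  0.048 -0.971] y [0.954 0.179 0.239]
tilt 0.24108349377427202 yaw 0.18529101579635632 roll -0.00437397972513448
```

View pics/m1scene.png

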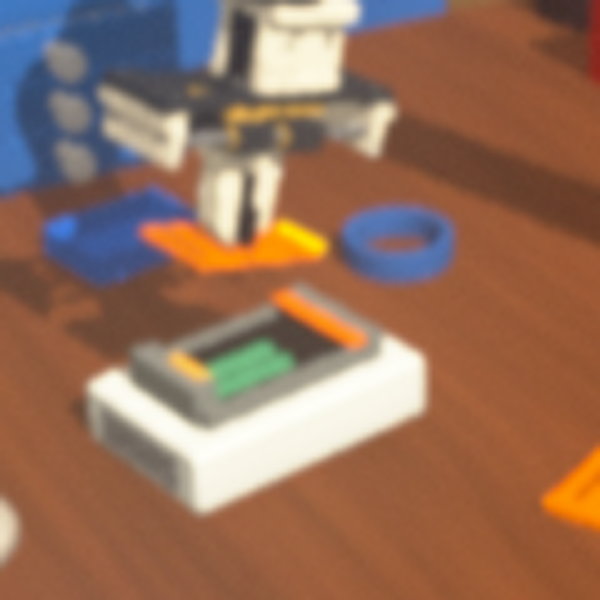

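View pics/m1top.png

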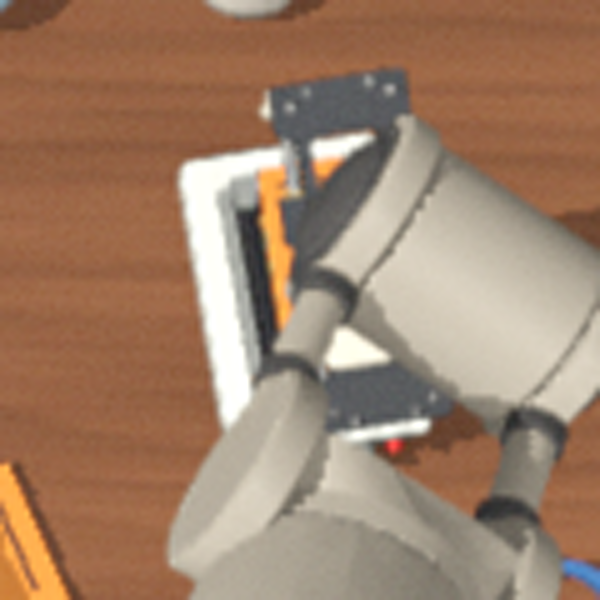

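Run:
```python
from h import *
im=imaging.get_image("scene")
a=cv2.resize(im[147:172,212:262],None,fx=15,fy=15,interpolation=cv2.INTER_CUBIC); cv2.imwrite("pics/z1.png",a[:,:,::-1])
im=imaging.get_image("top")
a=cv2.resize(im[145:205,275:335],None,fx=10,fy=10,interpolation=cv2.INTER_CUBIC); cv2.imwrite("pics/z2.png",a[:,:,::-1])
```

```text
(no output)
```

View pics/z1.png

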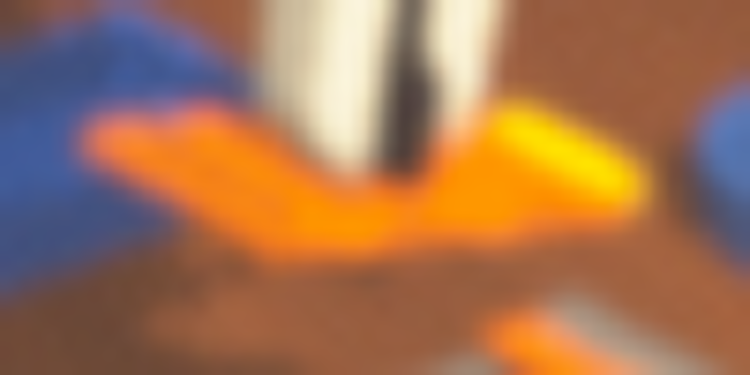

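View pics/z2.png

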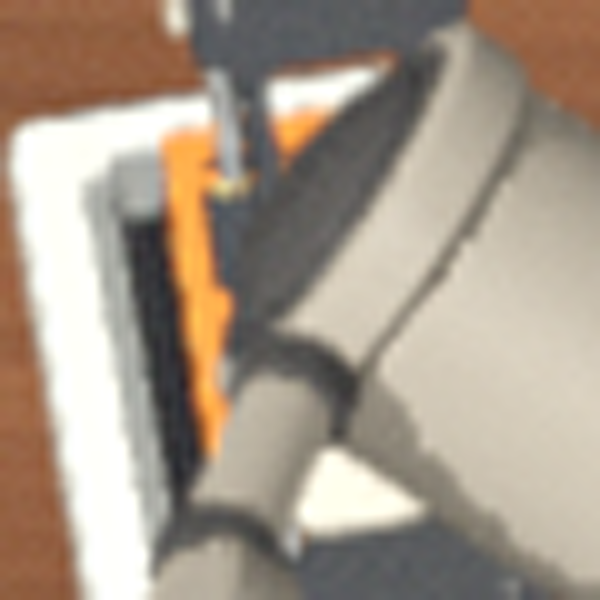

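```bash
cat >> h.py <<'E'
from scipy.optimize import least_squares as LS
def px(p,s,o): return (np.array(p,float)+.5)/s-.5+np.array(o)
def coverR(Rm): # tool -> cover axes: x=tool y, z=-tool x
    x=Rm[:,1];z=-Rm[:,0];return np.c_[x,np.cross(z,x),z]
QU=np.array([.5305,-.119,.18])
def inu(X): return R.from_rotvec([0,0,-QU[2]]).apply(np.asarray(X)-np.array([QU[0],QU[1],0]))
E
python3 - <<'E'
from h import *
s,Rm=st(); C=coverR(Rm)
ps=px([(80,140),(270,258),(648,185)],15,(212,147)); PS=np.array([(.05,-.035,.004),(.05,.035,.001),(-.066,.022,.002)])
pt=px([(165,138)],10,(275,145)); PT=np.array([(.05,.035,.006)])
f=lambda t:np.concatenate([(proj("scene",(C@PS.T).T+t)-ps).ravel(),(proj("top",(C@PT.T).T+t)-pt).ravel()])
q=LS(f,[.55,-.12,.14]); t=q.x; print(np.round(t,4),np.round(q.fun,1))
print("cover origin rel TCP in tool:",np.round(Rm.T@(t-s["position"]),4))
print("origin in unit",np.round(inu(t)*1e3,1),"lip",np.round(inu(t+C@[-.066,0,0])*1e3,1))
E
```

```text
9.6 pos [ 0.5523 -0.1177  0.1219] F [ 0.75 -0.62 -0.74] T [-0.08  0.17  0.04] w 0.0097
x [ 0.236  0.048 -0.971] y [0.953 0.183 0.241]
[ 0.5477 -0.1198  0.1465] [ 0.3 -0.2  0.1  0.  -0.2  0.2  0.1 -0.2]
cover origin rel TCP in tool: [-0.0251  0.0011  0.0011]
origin in unit [ 16.8  -3.8 146.5] lip [-47.2  -4.5 130.6]
```

Run:
```python
from h import *
im=cv2.imread("pics/scene0.png")
a=cv2.resize(im[180:216,220:282],None,fx=12,fy=12,interpolation=cv2.INTER_CUBIC)
for dy,col in((0,(0,0,255)),(-.005,(255,0,0))):
    for z in (0,.045):
        P=[R.from_rotvec([0,0,.18]).apply([x,y,z])+[.5305,-.119+dy,0] for x,y in((.1,-.065),(.1,.065),(-.1,.065))]
        q=((proj("scene",P)-[220,180]+.5)*12).astype(np.int32); cv2.polylines(a,[q],False,col,1)
cv2.imwrite("pics/uu.png",a)
im=cv2.imread("pics/top0.png")
a=cv2.resize(im[148:222,270:332],None,fx=8,fy=8,interpolation=cv2.INTER_CUBIC)
for dy,col in((0,(0,0,255)),(-.005,(255,0,0))):
    for z in (.045,):
        P=[R.from_rotvec([0,0,.18]).apply([x,y,z])+[.5305,-.119+dy,0] for x,y in((.1,-.065),(.1,.065),(-.1,.065),(-.1,-.065))]
        q=((proj("top",P)-[270,148]+.5)*8).astype(np.int32); cv2.polylines(a,[q],True,col,1)
cv2.imwrite("pics/uv.png",a)
```

```text
(no output)
```

View pics/uu.png

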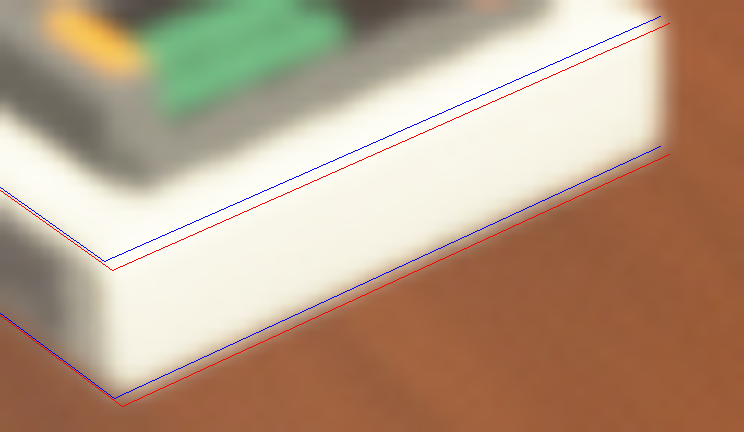

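View pics/uv.png

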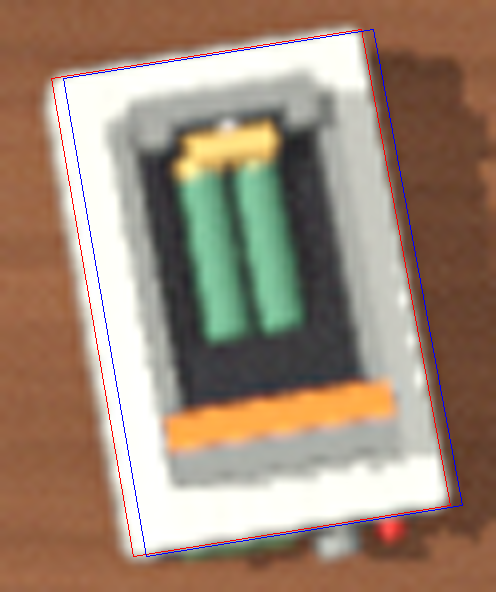

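Run:
```python
from h import *
s,Rm=st(); C=coverR(Rm)
pt=px([(165,138)],10,(275,145))
for z in(.143,.1465,.15):
    d=C@[.05,.035,.006]
    X=unproj("top",pt,z+d[2])[0]-d
    print("top-only",z,np.round(X,4),"u",np.round(inu(X)*1e3,1))
ps=px([(80,140),(270,258),(648,185)],15,(212,147)); PS=np.array([(.05,-.035,.004),(.05,.035,.001),(-.066,.022,.002)])
f=lambda t:(proj("scene",(C@PS.T).T+[*t,.1465])-ps).ravel()
q=LS(f,[.55,-.12]);print("scene-only",q.x,np.round(q.fun,1))
```

```text
9.6 pos [ 0.5523 -0.1177  0.1219] F [ 0.75 -0.62 -0.74] T [-0.08  0.17  0.04] w 0.0097
x [ 0.236  0.048 -0.971] y [0.953 0.183 0.241]
top-only 0.143 [ 0.548  -0.1198  0.143 ] u [ 17.1  -3.9 143. ]
top-only 0.1465 [ 0.5472 -0.1195  0.1465] u [ 16.3  -3.5 146.5]
top-only 0.15 [ 0.5464 -0.1192  0.15  ] u [ 15.6  -3.  150. ]
scene-only [ 0.54796564 -0.11979028] [ 0.2 -0.2 -0.   0.  -0.2  0.2]
```

Run:
```python
from h import *
obs={}
for n,box in(("top",(150,222,280,325)),("scene",(160,190,235,275))):
    im=cv2.imread(f"pics/{n}0.png"); hsv=cv2.cvtColor(im,cv2.COLOR_BGR2HSV).astype(int)
    sub=im[box[0]:box[1],box[2]:box[3]].astype(float); b,g,rr=sub[...,0],sub[...,1],sub[...,2]
    # soft weight: orange-ness = r-b
    w=np.clip((rr-b-75)/90,0,1)
    w[(g/(rr+1)>.8)|(g/(rr+1)<.3)]=0
    if n=="top": w[:40]=0
    if n=="scene": w[:, :5]=0
    ys,xs=np.nonzero(w>.1)
    print(n,w.sum(),xs.min()+box[2],xs.max()+box[2],ys.min()+box[0],ys.max()+box[0])
    W=w/w.sum();cx=(W.sum(0)*np.arange(w.shape[1])).sum()+box[2];cy=(W.sum(1)*np.arange(w.shape[0])).sum()+box[0]
    obs[n]=(np.array([cx,cy]),w.sum())
    cv2.imwrite(f"pics/w{n}.png",cv2.resize((w*255).astype(np.uint8),None,fx=8,fy=8,interpolation=0))
print(obs)
def hull(n,q,hl,z0=.063,z1=.067,dep=.0135,yaw=.18):
    P=[R.from_rotvec([0,0,yaw]).apply([x,y,z+q[2]])+[q[0],q[1],0] for x in(0,-dep) for y in(-hl,hl) for z in((z1,) if n=="top" else (z0,z1))]
    h=cv2.convexHull(proj(n,P).astype(np.float32)); m=cv2.moments(h); return np.array([m["m10"]/m["m00"],m["m01"]/m["m00"]]),m["m00"]
for hl in(.044,.046):
    f=lambda q:np.concatenate([(hull(n,q,hl)[0]-obs[n][0]) for n in obs]+[[q[2]*100]])
    s=LS(f,[.48,-.128,0],diff_step=1e-3,x_scale=.01)
    print(hl,s.x,"unit frame",inu([*s.x[:2],0])*1e3,np.round(s.fun,2),[hull(n,s.x,hl)[1] for n in obs])
    for n in obs:
        g=lambda q:hull(n,[*q,0],hl)[0]-obs[n][0]
        s1=LS(g,[.48,-.128],diff_step=1e-3); print(n,s1.x,inu([*s1.x,0])*1e3)
```

```text
top 143.1111111111111 280 324 196 221
scene 129.34444444444443 240 274 160 179
{'top': (array([303.65256211, 202.53796584]), np.float64(143.1111111111111)), 'scene': (array([255.64384503, 171.08710592]), np.float64(129.34444444444443))}
0.044 [ 0.4736415  -0.1255176   0.00826345] unit frame [-57.10672254   3.76704895   0.        ] [ 0.46 -0.43  0.67  0.44  0.83] [118.34119199519046, 64.50689497287385]
top [ 0.47312238 -0.12511394] [-57.5451814    4.25712998   0.        ]
scene [ 0.46712319 -0.14288625] [-66.62922518 -12.15401503   0.        ]
0.046 [ 0.47366519 -0.12553794  0.00829165] unit frame [-57.08705841   3.74279958   0.        ] [ 0.47 -0.44  0.68  0.45  0.83] [123.72546901670285, 67.30673233908601]
top [ 0.473123   -0.12511732] [-57.54517631   4.25369217   0.        ]
scene [ 0.46714305 -0.14299531] [-66.62920472 -12.26487012   0.        ]
```

View pics/wscene.png

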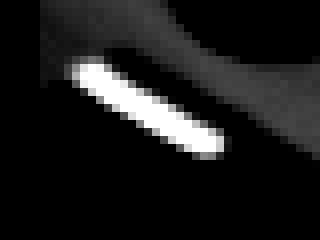

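View pics/wtop.png

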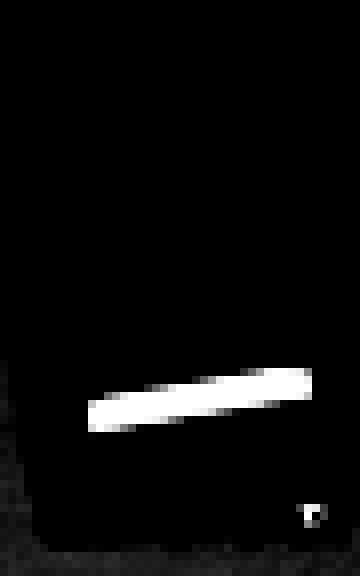

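```bash
cat > bar.py <<'E'
from h import *
obs={}
for n,box in(("top",(150,222,280,325)),("scene",(160,190,235,275))):
    im=cv2.imread(f"pics/{n}0.png")
    sub=im[box[0]:box[1],box[2]:box[3]].astype(float); b,g,rr=sub[...,0],sub[...,1],sub[...,2]
    w=np.clip((rr-b-100)/80,0,1)
    if n=="top": w[:40]=0
    k,lab,stt,_=cv2.connectedComponentsWithStats((w>.1).astype(np.uint8)); j=1+np.argmax(stt[1:,4]); w=w*(lab==j)
    W=w/w.sum();cx=(W.sum(0)*np.arange(w.shape[1])).sum()+box[2];cy=(W.sum(1)*np.arange(w.shape[0])).sum()+box[0]
    obs[n]=(np.array([cx,cy]),w.sum())
print(obs)
def hull(n,q,hl,z0=.063,z1=.067,dep=.0135,yaw=.18):
    P=[R.from_rotvec([0,0,yaw]).apply([x,y,z+q[2]])+[q[0],q[1],0] for x in(0,-dep) for y in(-hl,hl) for z in((z1,) if n=="top" else (z0,z1))]
    h=cv2.convexHull(proj(n,P).astype(np.float32)); m=cv2.moments(h); return np.array([m["m10"]/m["m00"],m["m01"]/m["m00"]]),m["m00"]
hl=.045
for n in obs:
  for dz in(-.003,0,.003):
    g=lambda q:hull(n,[*q,dz],hl)[0]-obs[n][0]
    s1=LS(g,[.48,-.128],diff_step=1e-3); print(n,dz,s1.x,"u",np.round(inu([*s1.x,0])*1e3,1),hull(n,[*s1.x,dz],hl)[1])
E
python3 bar.py
```

```text
{'top': (array([304.38353081, 199.31777251]), np.float64(105.5)), 'scene': (array([252.96758105, 173.26510646]), np.float64(65.16250000000001))}
top -0.003 [ 0.48383138 -0.12779847] u [-47.5  -0.3   0. ] 118.25130684603937
top 0 [ 0.48348779 -0.12741179] u [-47.8   0.1   0. ] 118.88372664223425
top 0.003 [ 0.48314422 -0.12702514] u [-48.    0.6   0. ] 119.52089460007846
scene -0.003 [ 0.48042035 -0.13859814] u [-52.8 -10.3   0. ] 64.84592339314986
scene 0 [ 0.48289037 -0.13380985] u [-49.5  -6.    0. ] 65.40673308714759
scene 0.003 [ 0.48536042 -0.12902156] u [-46.2  -1.8   0. ] 65.97460549755488
```

```bash
cat >> h.py <<'E'
QU=np.array([.5305,-.1205,.18])
OFF=np.array([-.0249,.001,.001])
U=R.from_rotvec([0,0,.18])
def lip(s=None,p=True):
    s=s or observe(); Rm=R.from_quat(s["tool_rot"]).as_matrix(); C=coverR(Rm); o=s["position"]+Rm@OFF
    t=o+C@[-.066,0,0]; rr=o+C@[.05,0,0]
    e=R.from_matrix(U.as_matrix().T@C).as_rotvec()
    F=U.inv().apply(s["contact_force"]);
    if p: print(round(float(s["clock"]),2),"lip_u",np.round(inu(t)*1e3,2),"rear_u",np.round(inu(rr)*1e3,1),"rot_u",np.round(e,3),"F_u",np.round(F,2),"w",round(float(s["width"])*1e3,1))
    return s,t,C
def plan(tilt,target,n=1,yaw=0.):
    """unit-frame target (mm) of lip bottom edge middle with given nose-down tilt -> world rotvec & shift of TCP"""
    s,t,C=lip(); Cd=U.as_matrix()@R.from_rotvec([0,-tilt,0]).as_matrix()
    Rm=R.from_quat(s["tool_rot"]).as_matrix(); dR=Cd@C.T; Rd=dR@Rm
    T=U.apply(np.array(target)/1e3)+np.array([QU[0],QU[1],0])
    p=T-Cd@[-.066,0,0]-Rd@OFF
    print("rot",np.round(R.from_matrix(dR).as_rotvec()/n,4),"shift",np.round((p-s["position"])/n,4))
E
python3 - <<'E'
from h import *
plan(.3,[-40,0,80])
E
```

```text
9.6 lip_u [-47.08  -2.94 130.38] rear_u [ 65.5  -1.8 158.3] rot_u [ 0.004 -0.243  0.01 ] F_u [ 0.63 -0.75 -0.74] w 9.7
rot [ 0.0082 -0.0564 -0.0106] shift [ 0.007   0.0035 -0.0464]
```

```bash
python3 -m pendant '[[0.004,-0.028,-0.005,0.0035,0.0018,-0.015,0],[0.004,-0.028,-0.005,0.0035,0.0018,-0.015,0],[0,0,0,0,0,-0.012,0],[0,0,0,0,0,0,0]]'
python3 - <<'E'
from h import *
plan(.3,[-40,0,68])
E
```

```text
clock: 10.0
position: [0.5622, -0.1095, 0.0792]
tool_rot: [0.527, 0.47, -0.364, 0.607]
contact_force: [-0.3, -1.1, -1.2]
width: 0.0093
10.0 lip_u [-36.3    3.59  83.69] rear_u [ 74.4   4.6 118.2] rot_u [-0.    -0.302  0.009] F_u [-0.46 -1.   -1.25] w 9.3
rot [ 0.0012  0.0023 -0.0085] shift [-0.0029 -0.0048 -0.0158]
```

```bash
python3 -m pendant '[[0.001,0.002,-0.008,-0.003,-0.005,-0.006,0],[0,0,0,0,0,-0.004,0],[0,0,0,0,0,0,0]]'
python3 - <<'E'
from h import *
plan(.3,[-40,0,68])
im=imaging.get_image("scene")
a=cv2.resize(im[155:200,205:270],None,fx=12,fy=12,interpolation=cv2.INTER_CUBIC); cv2.imwrite("pics/n1.png",a[:,:,::-1])
im=imaging.get_image("top")
a=cv2.resize(im[145:220,270:330],None,fx=8,fy=8,interpolation=cv2.INTER_CUBIC); cv2.imwrite("pics/n2.png",a[:,:,::-1])
E
```

```text
clock: 10.3
position: [0.5604, -0.1134, 0.0696]
tool_rot: [0.528, 0.47, -0.366, 0.606]
contact_force: [-0.2, -0.6, -0.0]
width: 0.01
10.3 lip_u [-38.76   0.42  74.14] rear_u [ 72.    0.8 108.5] rot_u [-0.001 -0.301  0.004] F_u [-0.3  -0.51 -0.  ] w 10.0
rot [ 0.0009  0.0011 -0.0034] shift [-0.0011 -0.0009 -0.0062]
```

View pics/n1.png

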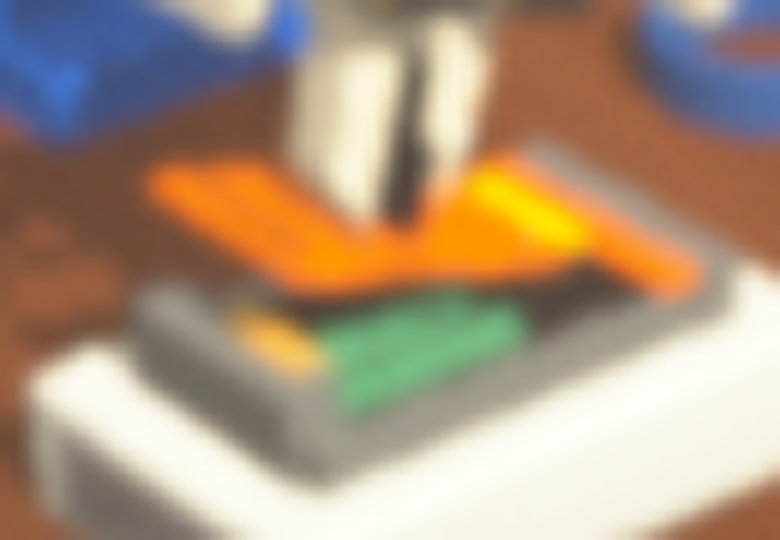

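View pics/n2.png

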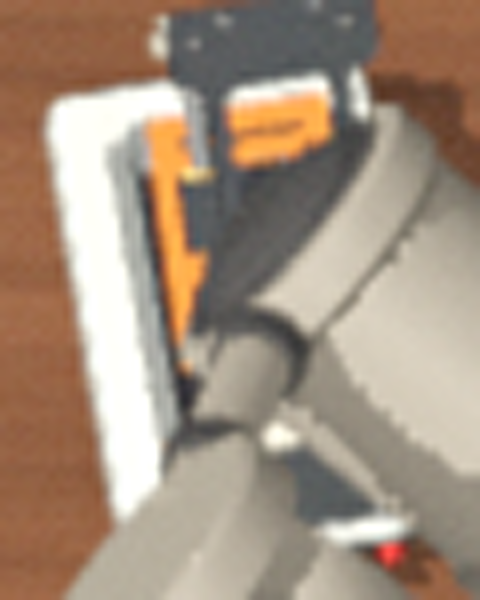

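```bash
python3 -m pendant '[[0,0,-0.003,-0.001,-0.001,-0.004,0],[0,0,0,0,0,-0.003,0],[0,0,0,0,0,0,0],[0,0,0,0,0,0,0]]'
python3 - <<'E'
from h import *
lip()
E
python3 -m pendant '[[0,0,0,0,0,-0.002,0],[0,0,0,0,0,-0.001,0],[0,0,0,0,0,0,0]]'
python3 - <<'E'
from h import *
lip()
E
```

```text
clock: 10.8
position: [0.56, -0.1151, 0.0634]
tool_rot: [0.529, 0.468, -0.367, 0.606]
contact_force: [0.1, 0.1, 0.5]
width: 0.0096
10.8 lip_u [-39.46  -0.94  67.77] rear_u [ 71.3  -0.9 102.4] rot_u [-0.003 -0.303  0.   ] F_u [0.11 0.05 0.51] w 9.6
clock: 11.1
position: [0.5601, -0.1152, 0.0603]
tool_rot: [0.529, 0.468, -0.367, 0.606]
contact_force: [-0.4, -0.4, -0.9]
width: 0.01
11.1 lip_u [-39.38  -1.03  64.64] rear_u [71.3 -1.  99.3] rot_u [-0.003 -0.303 -0.   ] F_u [-0.45 -0.36 -0.89] w 10.0
```

```bash
cat > q.py <<'E'
from h import *
lip()
E
python3 -m pendant '[[0,0,0,0,0.001,-0.002,0],[0,0,0,0,0,-0.001,0],[0,0,0,0,0,0,0]]'; python3 q.py
python3 -m pendant '[[0,0,0,0,0,-0.001,0],[0,0,0,0,0,0,0]]'; python3 q.py
python3 -m pendant '[[0,0,0,0,0,-0.001,0],[0,0,0,0,0,0,0]]'; python3 q.py
```

```text
clock: 11.4
position: [0.5601, -0.1141, 0.057]
tool_rot: [0.529, 0.468, -0.366, 0.606]
contact_force: [-0.7, -0.4, 0.2]
width: 0.0098
11.4 lip_u [-3.918e+01  6.000e-02  6.138e+01] rear_u [71.5  0.1 96. ] rot_u [-0.003 -0.303 -0.   ] F_u [-0.76 -0.26  0.16] w 9.8
clock: 11.6
position: [0.5601, -0.1141, 0.0559]
tool_rot: [0.529, 0.468, -0.366, 0.606]
contact_force: [0.9, 0.1, -0.1]
width: 0.0097
11.6 lip_u [-39.16   0.08  60.31] rear_u [71.6  0.1 94.9] rot_u [-0.003 -0.303 -0.   ] F_u [ 0.9  -0.06 -0.08] w 9.7
clock: 11.8
position: [0.5602, -0.114, 0.0549]
tool_rot: [0.529, 0.468, -0.366, 0.606]
contact_force: [-0.5, -0.2, -1.4]
width: 0.0097
11.8 lip_u [-39.12   0.08  59.24] rear_u [71.6  0.1 93.9] rot_u [-0.003 -0.303 -0.   ] F_u [-0.5  -0.14 -1.42] w 9.7
```

```bash
for i in 1; do python3 -m pendant '[[0,0,0,0,0,-0.001,0],[0,0,0,0,0,0,0]]' >/dev/null; python3 q.py; done
python3 -m pendant '[[0,0,0,0,0,-0.001,0],[0,0,0,0,0,0,0]]' >/dev/null; python3 q.py
python3 -m pendant '[[0,0,0,0,0,-0.001,0],[0,0,0,0,0,0,0]]' >/dev/null; python3 q.py
```

```text
12.0 lip_u [-39.11   0.06  58.17] rear_u [71.6  0.1 92.8] rot_u [-0.003 -0.303  0.   ] F_u [-0.22 -0.05 -0.6 ] w 9.9
12.2 lip_u [-3.909e+01  2.000e-02  5.710e+01] rear_u [71.6  0.1 91.7] rot_u [-0.003 -0.303  0.   ] F_u [ 0.8  -0.01 -0.75] w 9.7
12.4 lip_u [-3.910e+01  3.000e-02  5.602e+01] rear_u [71.6  0.1 90.7] rot_u [-0.003 -0.303 -0.   ] F_u [-0.72 -0.19 -0.16] w 9.7
```

```bash
python3 -m pendant '[[0,0,0,0,0,-0.001,0],[0,0,0,0,0,0,0]]' >/dev/null; python3 q.py
python3 -m pendant '[[0,0,0,0,0,-0.001,0],[0,0,0,0,0,0,0]]' >/dev/null; python3 q.py
```

```text
12.6 lip_u [-3.910e+01  1.000e-02  5.492e+01] rear_u [71.6  0.1 89.6] rot_u [-0.003 -0.303 -0.   ] F_u [-0.66  0.06 -0.15] w 10.0
12.8 lip_u [-38.85  -0.11  54.4 ] rear_u [71.8 -0.  89.1] rot_u [-0.003 -0.304  0.   ] F_u [-1.66  0.95  2.64] w 10.0
```

```bash
python3 -m pendant '[[0,0,0,0,0,0.0015,0],[0,0,0,0,0,0,0]]' >/dev/null
python3 - <<'E'
from h import *
plan(.24,[-45,0,56])
E
```

```text
13.0 lip_u [-38.89  -0.1   55.94] rear_u [71.8 -0.  90.7] rot_u [-0.003 -0.304  0.   ] F_u [ 0.16  0.04 -0.57] w 9.6
rot [-0.0083  0.0635  0.0003] shift [-0.0065 -0.001  -0.0044]
```

```bash
python3 -m pendant '[[-0.004,0.032,0,-0.003,-0.0005,-0.002,0],[-0.004,0.031,0,-0.003,-0.0005,-0.0015,0],[0,0,0,0,0,0,0],[0,0,0,0,0,0,0]]' >/dev/null
python3 - <<'E'
from h import *
plan(.22,[-50,0,56])
E
```

```text
13.4 lip_u [-45.     0.08  56.41] rear_u [67.7  0.  83.8] rot_u [ 0.001 -0.239 -0.001] F_u [ 0.08 -0.46 -0.29] w 10.2
rot [-0.0039  0.0181  0.0005] shift [-0.0051 -0.001  -0.0017]
```

```bash
python3 -m pendant '[[-0.002,0.009,0,-0.0025,-0.0005,-0.0008,0],[0,0,0,0,0,0,0]]' >/dev/null; python3 q.py
python3 -m pendant '[[-0.002,0.009,0,-0.0025,-0.0005,-0.0008,0],[0,0,0,0,0,0,0]]' >/dev/null
python3 - <<'E'
from h import *
plan(.2,[-54,0,56])
im=imaging.get_image("scene")
a=cv2.resize(im[155:200,205:270],None,fx=12,fy=12,interpolation=cv2.INTER_CUBIC); cv2.imwrite("pics/n3.png",a[:,:,::-1])
E
```

```text
13.6 lip_u [-47.88   0.24  56.  ] rear_u [65.1  0.2 82.3] rot_u [ 0.001 -0.229 -0.001] F_u [ 0.38  0.74 -0.97] w 9.9
13.8 lip_u [-50.76   0.21  55.8 ] rear_u [62.5  0.1 81. ] rot_u [ 0.    -0.219 -0.001] F_u [0.34 0.07 0.26] w 10.2
rot [-0.0037  0.0189  0.0008] shift [-0.0034 -0.0008 -0.0011]
```

View pics/n3.png

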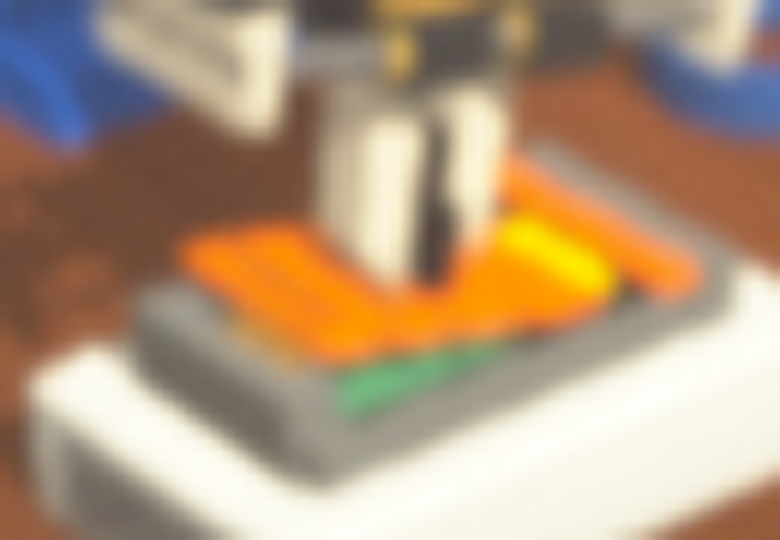

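```bash
python3 -m pendant '[[-0.002,0.009,0,-0.0018,-0.0004,-0.0005,0],[0,0,0,0,0,0,0]]' >/dev/null; python3 q.py
python3 -m pendant '[[-0.002,0.009,0,-0.0018,-0.0004,-0.0005,0],[0,0,0,0,0,0,0]]' >/dev/null; python3 q.py
python3 - <<'E'
from h import *
plan(.18,[-57,0,56])
im=imaging.get_image("scene")
a=cv2.resize(im[155:200,205:270],None,fx=12,fy=12,interpolation=cv2.INTER_CUBIC); cv2.imwrite("pics/n4.png",a[:,:,::-1])
E
```

```text
14.05 lip_u [-52.53   0.08  56.01] rear_u [60.9 -0.  80.2] rot_u [-0.    -0.21  -0.001] F_u [-0.11  0.28 -0.63] w 10.1
14.25 lip_u [-5.437e+01 -3.000e-02  5.617e+01] rear_u [59.3 -0.1 79.2] rot_u [-0.001 -0.2   -0.001] F_u [-0.38 -0.84 -0.73] w 9.5
14.25 lip_u [-5.437e+01 -3.000e-02  5.617e+01] rear_u [59.3 -0.1 79.2] rot_u [-0.001 -0.2   -0.001] F_u [-0.38 -0.84 -0.73] w 9.5
rot [-0.0029  0.0197  0.001 ] shift [-0.0028 -0.0004 -0.0015]
```

View pics/n4.png

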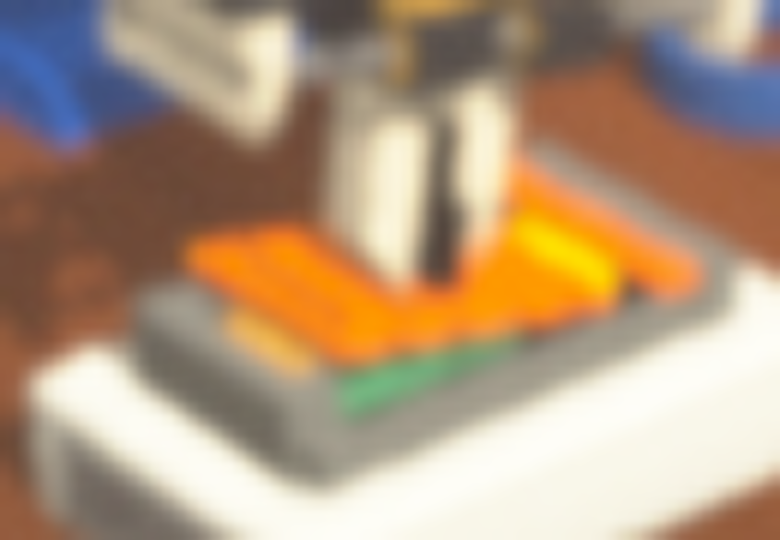

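Lip at about (570,255) is disappearing under the orange bar at (610,240), with no contact force. I'll keep pushing in small steps.

```bash
python3 -m pendant '[[-0.0015,0.012,0.001,-0.0016,-0.0003,-0.0009,0],[0,0,0,0,0,0,0]]' >/dev/null; python3 q.py
python3 -m pendant '[[-0.0015,0.012,0.001,-0.0016,-0.0003,-0.0009,0],[0,0,0,0,0,0,0]]' >/dev/null; python3 q.py
```

```text
14.5 lip_u [-55.9   -0.12  56.11] rear_u [58.1 -0.1 77.7] rot_u [ 0.    -0.187  0.   ] F_u [ 0.14  0.42 -0.43] w 9.7
14.7 lip_u [-57.48  -0.22  56.03] rear_u [56.8 -0.1 76.1] rot_u [ 0.001 -0.174  0.001] F_u [ 0.49  0.1  -0.22] w 9.8
```

```bash
python3 -m pendant '[[0,0,0,-0.001,-0.0002,-0.0006,0],[0,0,0,0,0,0,0]]' >/dev/null; python3 q.py
python3 -m pendant '[[0,0,0,-0.001,-0.0002,-0.0003,0],[0,0,0,0,0,0,0]]' >/dev/null; python3 q.py
python3 -m pendant '[[0,0,0,-0.001,-0.0002,0,0],[0,0,0,0,0,0,0]]' >/dev/null; python3 q.py
```

```text
14.9 lip_u [-58.57  -0.2   55.31] rear_u [55.7 -0.1 75.4] rot_u [ 0.001 -0.174  0.001] F_u [ 0.17 -0.08 -0.39] w 10.0
15.1 lip_u [-59.75  -0.15  54.94] rear_u [54.5 -0.  75. ] rot_u [ 0.001 -0.174  0.001] F_u [ 0.15 -1.   -0.7 ] w 9.7
15.3 lip_u [-60.9   -0.2   54.97] rear_u [53.4 -0.1 75. ] rot_u [ 0.001 -0.174  0.001] F_u [-0.25 -0.07 -0.85] w 9.7
```

```bash
python3 -m pendant '[[0,0,0,-0.001,-0.0002,0,0],[0,0,0,0,0,0,0]]' >/dev/null; python3 q.py
python3 -m pendant '[[0,0,0,-0.001,-0.0002,0,0],[0,0,0,0,0,0,0]]' >/dev/null; python3 q.py
```

```text
15.5 lip_u [-62.03  -0.25  54.99] rear_u [52.2 -0.1 75.1] rot_u [ 0.001 -0.174  0.001] F_u [-0.08  0.27  0.53] w 9.8
15.7 lip_u [-62.87  -0.35  55.08] rear_u [51.4 -0.2 75.2] rot_u [ 0.001 -0.174  0.001] F_u [ 0.06 -0.74 -1.26] w 9.7
```

```bash
python3 -m pendant '[[0,0,0,-0.001,-0.0002,0,0],[0,0,0,0,0,0,0]]' >/dev/null; python3 q.py
python3 -m pendant '[[0,0,0,-0.001,-0.0002,0,0],[0,0,0,0,0,0,0]]' >/dev/null
python3 - <<'E'
from h import *
lip()
im=imaging.get_image("scene")
a=cv2.resize(im[155:200,205:270],None,fx=12,fy=12,interpolation=cv2.INTER_CUBIC); cv2.imwrite("pics/n5.png",a[:,:,::-1])
E
```

```text
15.9 lip_u [-62.86  -0.5   55.31] rear_u [51.3 -0.4 75.7] rot_u [ 0.    -0.177  0.001] F_u [ 1.76  0.12 -1.92] w 10.0
16.1 lip_u [-62.97  -0.58  55.51] rear_u [51.2 -0.5 76.1] rot_u [-0.    -0.179  0.   ] F_u [ 2.55  0.99 -1.89] w 9.8
```

View pics/n5.png

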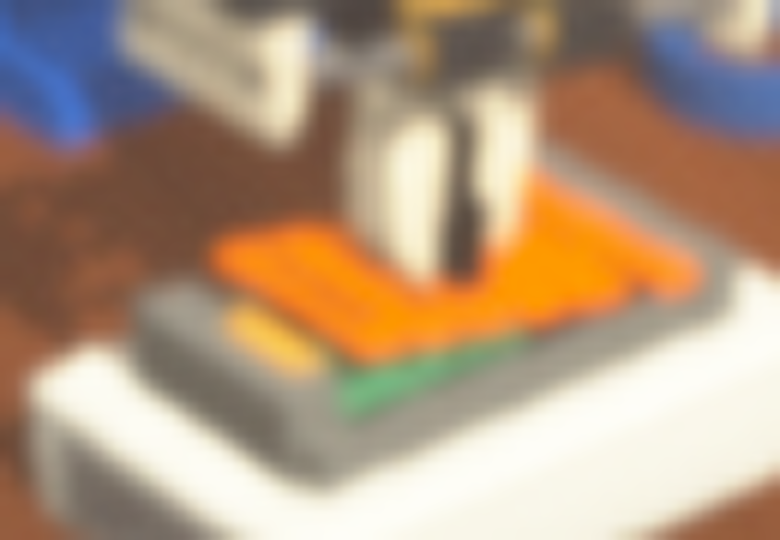

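Contact at lip x −63 with about 2.5 N. I'll check it's the end wall and not binding on the roof: back off a little, lower, ease the tilt and push again.

```bash
python3 -m pendant '[[-0.002,0.012,0,0.0005,0,-0.0014,0],[0,0,0,0,0,0,0]]' >/dev/null; python3 q.py
python3 -m pendant '[[0,0,0,-0.001,-0.0002,0,0],[0,0,0,0,0,0,0]]' >/dev/null; python3 q.py
python3 -m pendant '[[0,0,0,-0.001,-0.0002,0,0],[0,0,0,0,0,0,0]]' >/dev/null; python3 q.py
```

```text
16.35 lip_u [-62.99  -0.77  54.91] rear_u [51.5 -0.7 73.9] rot_u [-0.    -0.164  0.001] F_u [ 1.07 -0.78  0.17] w 10.0
16.55 lip_u [-63.    -0.93  55.05] rear_u [51.4 -0.9 74.2] rot_u [-0.001 -0.166  0.   ] F_u [ 1.61  0.31 -1.34] w 10.1
16.75 lip_u [-63.05  -0.97  55.19] rear_u [51.3 -1.  74.6] rot_u [-0.001 -0.168 -0.   ] F_u [ 2.63  0.99 -2.72] w 9.4
```

```bash
python3 - <<'E'
from h import *
plan(.153,[-62.9,-0.5,54.8])
E
python3 -m pendant '[[-0.002,0.012,0,-0.0003,0.0003,-0.0011,0],[0,0,0,0,0,0,0]]' >/dev/null; python3 q.py
```

```text
16.75 lip_u [-63.05  -0.97  55.19] rear_u [51.3 -1.  74.6] rot_u [-0.001 -0.168 -0.   ] F_u [ 2.63  0.99 -2.72] w 9.4
rot [-0.0017  0.0152  0.0002] shift [-0.0002  0.0005 -0.0014]
16.95 lip_u [-63.08  -0.9   55.03] rear_u [51.5 -0.9 73. ] rot_u [-0.001 -0.155 -0.   ] F_u [ 3.03  0.18 -1.62] w 9.8
```

```bash
python3 -m pendant '[[0,0,0,0,0,0,0.15],[0,0,0,0,0,0,0.22],[0,0,0,0,0,0,0.25],[0,0,0,0,0,0,0.25]]'
python3 - <<'E'
from h import *
lip()
im=imaging.get_image("scene")
a=cv2.resize(im[155:200,205:270],None,fx=12,fy=12,interpolation=cv2.INTER_CUBIC); cv2.imwrite("pics/n6.png",a[:,:,::-1])
E
```

```text
clock: 17.35
position: [0.5332, -0.1195, 0.0398]
tool_rot: [0.492, 0.507, -0.411, 0.576]
contact_force: [-0.1, -0.6, -0.5]
width: 0.0227
17.35 lip_u [-65.19  -0.55  54.62] rear_u [49.5 -0.5 72.1] rot_u [-0.    -0.151  0.001] F_u [-0.21 -0.53 -0.54] w 22.7
```

View pics/n6.png

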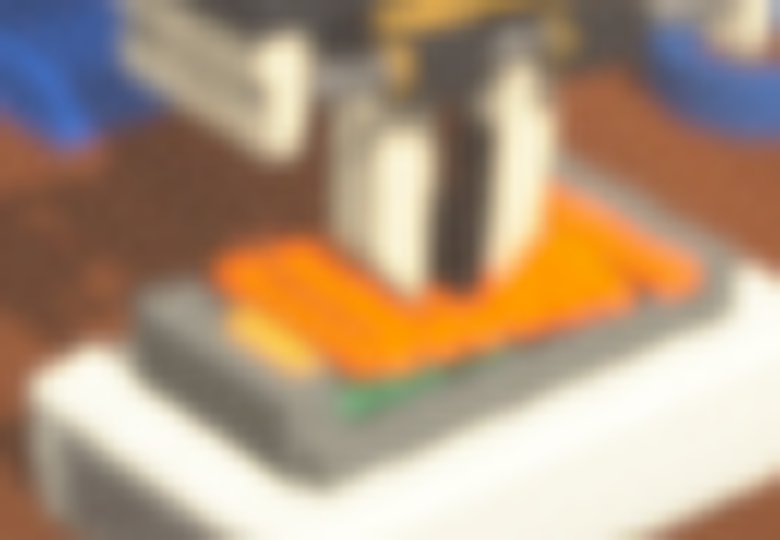

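```bash
python3 -m pendant '[[0,0,0,-0.0015,-0.0003,0.01,0.25],[0,0,0,-0.0045,-0.0008,0.03,0.25],[0,0,0,-0.0025,-0.0005,0.02,0.25],[0,0,0,0,0,0,0.1],[0,0,0,0,0,0,0],[0,0,0,0,0,0,0]]'
python3 - <<'E'
from h import *
s,Rm=st()
im=imaging.get_image("scene")
a=cv2.resize(im[150:200,205:270],None,fx=12,fy=12,interpolation=cv2.INTER_CUBIC); cv2.imwrite("pics/n7.png",a[:,:,::-1])
E
```

```text
clock: 18.0
position: [0.5231, -0.1211, 0.1028]
tool_rot: [0.492, 0.508, -0.411, 0.575]
contact_force: [0.1, -0.1, -1.3]
width: 0.0038
18.0 pos [ 0.5231 -0.1211  0.1028] F [ 0.08 -0.14 -1.29] T [-0.09  0.12 -0.02] w 0.0038
x [ 0.147  0.027 -0.989] y [0.973 0.178 0.149]
```

View pics/n7.png

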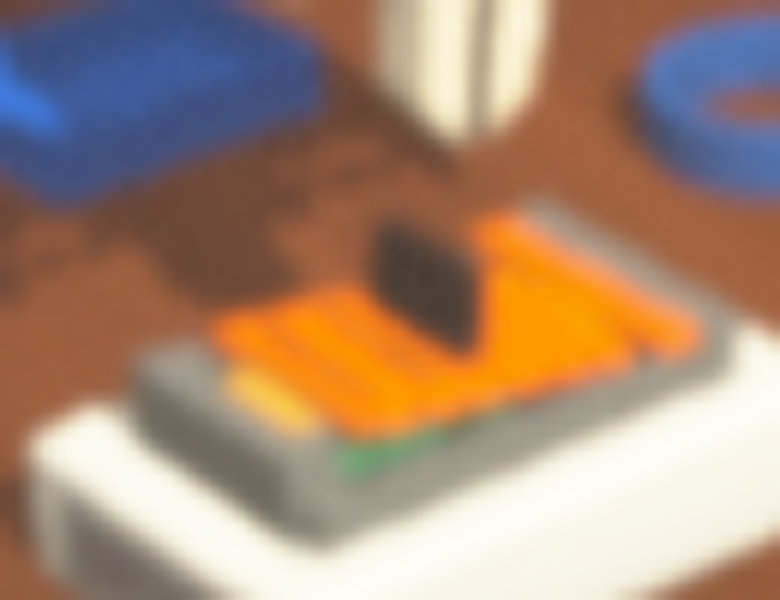

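```bash
cat > v.py <<'E'
from h import *
s,Rm=st()
z=0
for sg in(1,-1):
    y=sg*np.array([-np.sin(.18),np.cos(.18),0]);x=np.array([0,0,-1.]);D=np.c_[x,y,np.cross(x,y)]
    print(sg,"rot",np.round(R.from_matrix(D@Rm.T).as_rotvec(),4))
T=U.apply([.028,-.0005,0])+[QU[0],QU[1],0]
print("d",np.round(T-s["position"],4), "F",np.round(s["contact_force"],2))
E
python3 -m pendant '[[-0.013,0.07,0,0.008,0,0.02,0],[-0.014,0.075,0,0.008,0,0,0],[0,0,0,0,0,0,0]]';python3 v.py
```

```text
clock: 18.35
position: [0.5357, -0.1201, 0.1193]
tool_rot: [0.451, 0.546, -0.455, 0.539]
contact_force: [0.6, 0.4, 0.1]
width: 0.0004
18.35 pos [ 0.5357 -0.1201  0.1193] F [0.59 0.42 0.07] T [-0.05  0.04 -0.01] w 0.0004
x [-0.011  0.002 -1.   ] y [ 0.984  0.177 -0.011]
1 rot [ 0.0073 -0.0106  1.5724]
-1 rot [-0.0106 -0.0073 -1.5692]
d [ 0.0224  0.0041 -0.1193] F [0.59 0.42 0.07]
```

```bash
python3 -m pendant '[[0,0,0.13,0.002,0.0004,0,0],[0,0,0.13,0.002,0.0004,0,0],[0,0,0.13,0.002,0.0004,0,0],[0,0,0.13,0.002,0.0004,0,0],[0,0,0.13,0.002,0.0004,0,0],[0,0,0.13,0.002,0.0004,0,0],[0,0,0.13,0.002,0.0004,0,0],[0,0,0.13,0.002,0.0004,0,0],[0,0,0.13,0.002,0.0004,0,0],[0,0,0.13,0.002,0.0004,0,0],[0,0,0.13,0.002,0,0,0],[0,0,0.13,0,0,0,0]]';python3 v.py
```

```text
clock: 19.55
position: [0.547, -0.1124, 0.1053]
tool_rot: [-0.084, 0.708, 0.081, 0.697]
contact_force: [-0.4, -0.1, 0.2]
width: 0.0003
19.55 pos [ 0.547  -0.1124  0.1053] F [-0.38 -0.15  0.18] T [ 0.03 -0.03 -0.01] w 0.0003
x [-0.016 -0.006 -1.   ] y [-0.232  0.973 -0.002]
1 rot [ 0.0052 -0.0157 -0.0545]
-1 rot [0.0242 0.008  3.0869]
d [ 0.0111 -0.0035 -0.1053] F [-0.38 -0.15  0.18]
```

```bash
python3 -m pendant '[[0.005,-0.016,-0.055,0.011,-0.0035,0,0],[0,0,0,0,0,0,0],[0,0,0,0,0,0,0]]';python3 v.py;python3 - <<'E'
from h import *
im=imaging.get_image("scene")
a=cv2.resize(im[135:200,205:275],None,fx=9,fy=9,interpolation=cv2.INTER_CUBIC); cv2.imwrite("pics/p1.png",a[:,:,::-1])
E
```

```text
clock: 19.85
position: [0.555, -0.1152, 0.1024]
tool_rot: [-0.064, 0.705, 0.066, 0.704]
contact_force: [0.7, 0.1, 0.0]
width: 0.0005
19.85 pos [ 0.555  -0.1152  0.1024] F [0.72 0.11 0.04] T [ 0.1   0.05 -0.  ] w 0.0005
x [-0.002  0.003 -1.   ] y [-0.183  0.983  0.004]
1 rot [-0.0032 -0.0019 -0.0038]
-1 rot [ 3.0000e-03 -5.0000e-03  3.1378e+00]
d [ 0.0032 -0.0008 -0.1024] F [0.72 0.11 0.04]
```

View pics/p1.png

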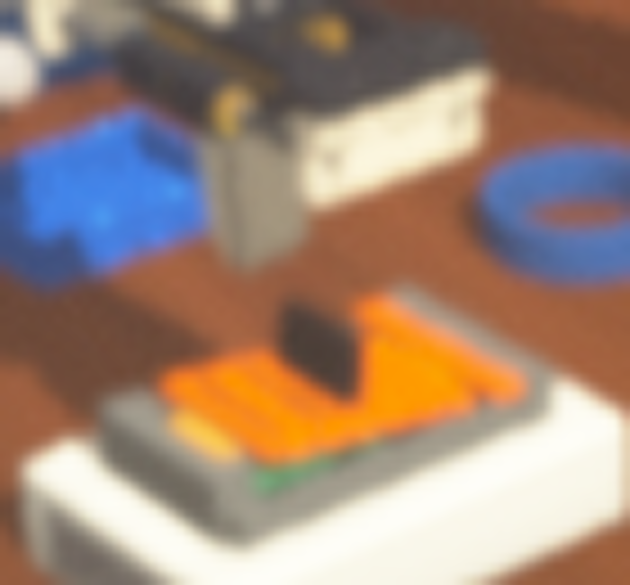

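```bash
python3 -m pendant '[[0,0,0,0.003,-0.001,-0.015,0],[0,0,0,0,0,-0.018,0],[0,0,0,0,0,-0.008,0],[0,0,0,0,0,0,0]]';python3 v.py;python3 - <<'E'
from h import *
im=imaging.get_image("scene")
a=cv2.resize(im[135:200,205:275],None,fx=9,fy=9,interpolation=cv2.INTER_CUBIC); cv2.imwrite("pics/p2.png",a[:,:,::-1])
E
```

```text
clock: 20.3
position: [0.5566, -0.1157, 0.0603]
tool_rot: [-0.064, 0.705, 0.067, 0.704]
contact_force: [0.2, 0.5, 0.8]
width: 0.0003
20.3 pos [ 0.5566 -0.1157  0.0603] F [0.17 0.45 0.78] T [ 0.02 -0.    0.  ] w 0.0003
x [-0.002  0.003 -1.   ] y [-0.185  0.983  0.004]
1 rot [-0.0035 -0.0018 -0.0059]
-1 rot [ 2.9000e-03 -5.5000e-03  3.1357e+00]
d [ 0.0015 -0.0003 -0.0603] F [0.17 0.45 0.78]
```

View pics/p2.png

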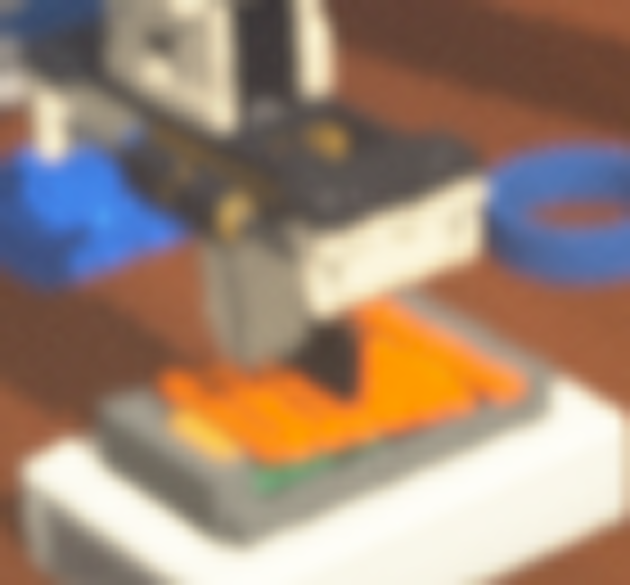

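```bash
python3 -m pendant '[[0,0,0,0.002,0,-0.008,0],[0,0,0,0,0,-0.004,0],[0,0,0,0,0,0,0]]'|grep -E "pos|force";python3 -m pendant '[[0,0,0,0,0,-0.003,0],[0,0,0,0,0,0,0]]'|grep -E "pos|force"; python3 -m pendant '[[0,0,0,0,0,-0.002,0],[0,0,0,0,0,0,0]]'|grep -E "pos|force"
```

```text
position: [0.56, -0.1161, 0.0495]
contact_force: [-0.4, 0.1, 0.2]
position: [0.5602, -0.1161, 0.0466]
contact_force: [0.7, 0.2, 0.1]
position: [0.5604, -0.1162, 0.0447]
contact_force: [0.7, 0.3, 0.3]
```

```bash
python3 -m pendant '[[0,0,0,0,0,-0.002,0],[0,0,0,0,0,0,0]]'|grep -E "pos|force"; python3 -m pendant '[[0,0,0,0,0,-0.002,0],[0,0,0,0,0,0,0]]'|grep -E "pos|force"
```

```text
position: [0.5609, -0.1163, 0.0433]
contact_force: [-1.7, 0.4, 2.9]
position: [0.5611, -0.1163, 0.0422]
contact_force: [-2.6, 1.4, 3.4]
```

```bash
python3 v.py
python3 - <<'E'
from h import *
im=imaging.get_image("scene")
a=cv2.resize(im[135:200,205:275],None,fx=9,fy=9,interpolation=cv2.INTER_CUBIC); cv2.imwrite("pics/p3.png",a[:,:,::-1])
E
```

```text
21.45 pos [ 0.5611 -0.1163  0.0422] F [-2.63  1.45  3.45] T [0.13 0.21 0.05] w 0.0007
x [ 0.005  0.001 -1.   ] y [-0.185  0.983  0.   ]
1 rot [-0.0012  0.0048 -0.0064]
-1 rot [-7.5000e-03 -1.9000e-03  3.1352e+00]
d [-0.003   0.0004 -0.0422] F [-2.63  1.45  3.45]
```

View pics/p3.png

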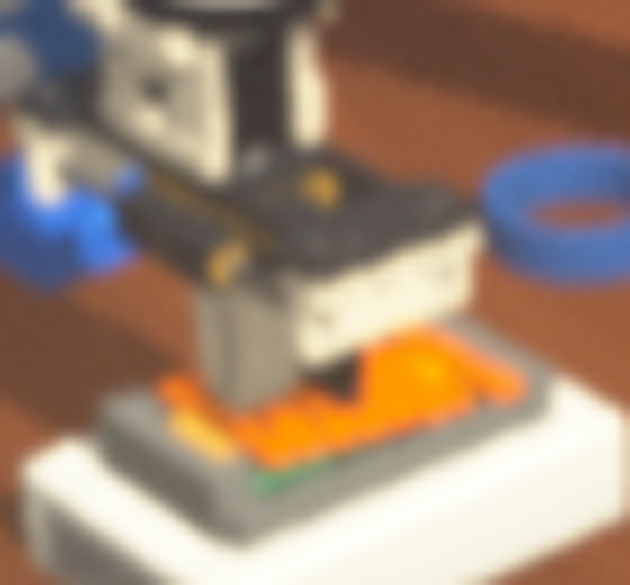

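```bash
python3 -m pendant '[[0,0,0,0,0,-0.002,0],[0,0,0,0,0,-0.002,0]]'|grep -E "pos|force"; python3 -m pendant '[[0,0,0,0,0,-0.002,0],[0,0,0,0,0,-0.002,0]]'|grep -E "pos|force"
```

```text
position: [0.5614, -0.1164, 0.0386]
contact_force: [0.4, 0.4, 0.9]
position: [0.5614, -0.1164, 0.0338]
contact_force: [-0.0, -0.2, -0.0]
```

```bash
python3 -m pendant '[[0,0,0,0,0,-0.001,0],[0,0,0,0,0,0,0]]'|grep -E "pos|force"
python3 - <<'E'
from h import *
im=imaging.get_image("scene")
a=cv2.resize(im[135:200,205:275],None,fx=9,fy=9,interpolation=cv2.INTER_CUBIC); cv2.imwrite("pics/p4.png",a[:,:,::-1])
E
```

```text
position: [0.5608, -0.1162, 0.0316]
contact_force: [0.3, 0.4, 0.2]
```

View pics/p4.png

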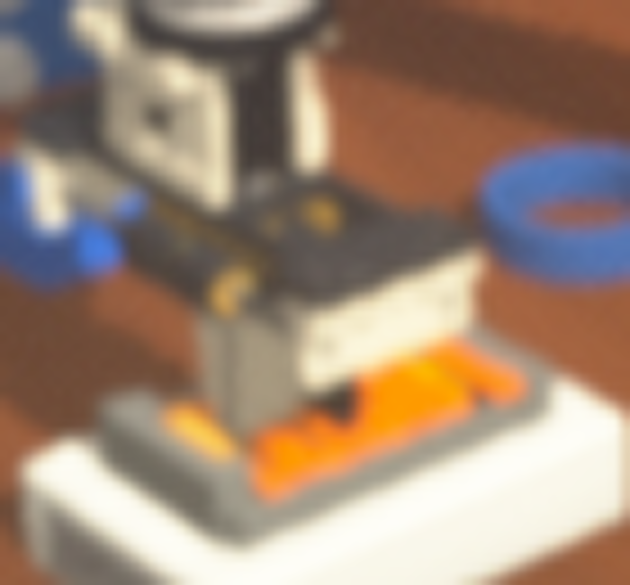

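The cover has dropped flat under the roller (205,425). I'll check that it's seated with a gentle press.

```bash
for i in 1; do python3 -m pendant '[[0,0,0,0,0,-0.001,0],[0,0,0,0,0,0,0]]'|grep -E "pos|force"; done; python3 -m pendant '[[0,0,0,0,0,-0.001,0],[0,0,0,0,0,0,0]]'|grep -E "pos|force";python3 -m pendant '[[0,0,0,0,0,-0.001,0],[0,0,0,0,0,0,0]]'|grep -E "pos|force"
```

```text
position: [0.5607, -0.1163, 0.0305]
contact_force: [-0.3, -0.2, 0.3]
position: [0.5609, -0.1163, 0.0296]
contact_force: [-0.0, -0.3, -0.6]
position: [0.5612, -0.1164, 0.0296]
contact_force: [0.2, -0.2, 0.8]
```

```bash
python3 -m pendant '[[0,0,0,0,0,-0.001,0],[0,0,0,0,0,-0.001,0]]'|grep -E "pos|force"; python3 -m pendant '[[0,0,0,0,0,-0.0015,0],[0,0,0,0,0,-0.0015,0]]'|grep -E "pos|force"
```

```text
position: [0.5615, -0.1165, 0.0292]
contact_force: [-4.2, 0.6, 12.0]
position: [0.5616, -0.1165, 0.0292]
contact_force: [-5.1, 1.6, 14.4]
```

```bash
python3 -m pendant '[[0,0,0,0,0,0.01,0],[0,0,0,0,0,0.04,0],[0,0,0,0,0,0.05,0],[0,0,0,-0.04,0.02,0.03,0],[0,0,0,-0.04,0.03,0,0],[0,0,0,-0.04,0.03,0,0],[0,0,0,-0.03,0.03,0,0],[0,0,0,0,0.04,0,0],[0,0,0,0,0.04,0,0],[0,0,0,0,0.04,0,0],[0,0,0,0,0,0,0],[0,0,0,0,0,0,0]]'
python3 - <<'E'
from h import *
im=imaging.get_image("scene"); cv2.imwrite("pics/fs.png",im[:,:,::-1])
a=cv2.resize(im[155:220,200:280],None,fx=9,fy=9,interpolation=cv2.INTER_CUBIC); cv2.imwrite("pics/f1.png",a[:,:,::-1])
im=imaging.get_image("top"); cv2.imwrite("pics/ft.png",im[:,:,::-1])
a=cv2.resize(im[148:222,270:332],None,fx=8,fy=8,interpolation=cv2.INTER_CUBIC); cv2.imwrite("pics/f2.png",a[:,:,::-1])
E
```

```text
clock: 24.35
position: [0.4092, 0.1182, 0.1647]
tool_rot: [-0.066, 0.698, 0.064, 0.71]
contact_force: [-0.0, 0.1, 0.3]
width: 0.0005
```

View pics/f1.png

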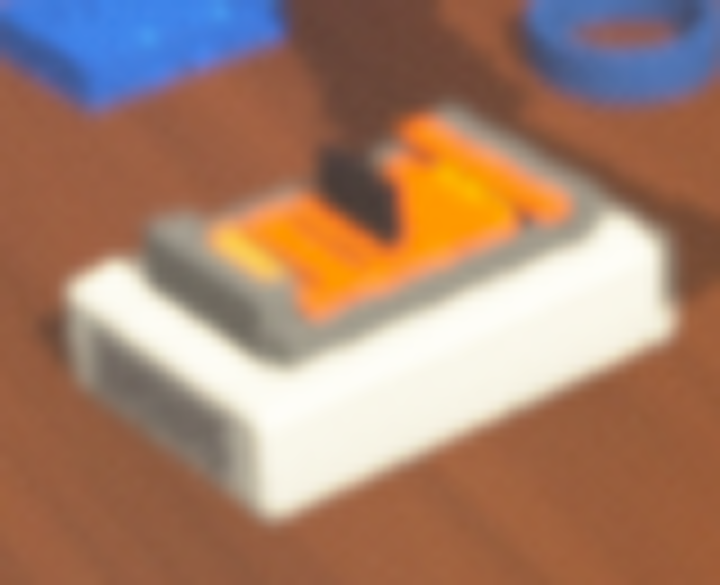

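View pics/f2.png

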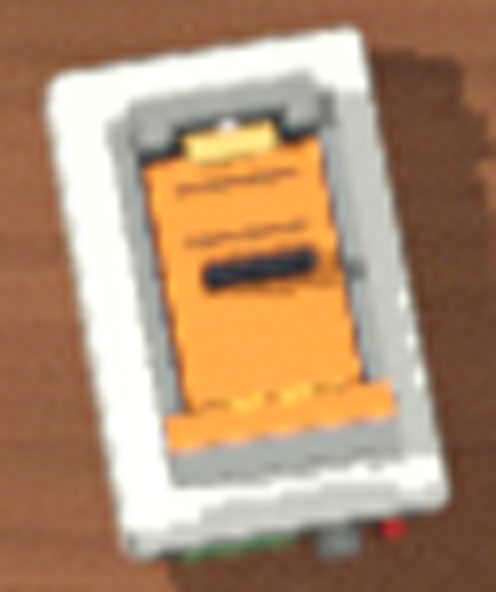

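View pics/ft.png

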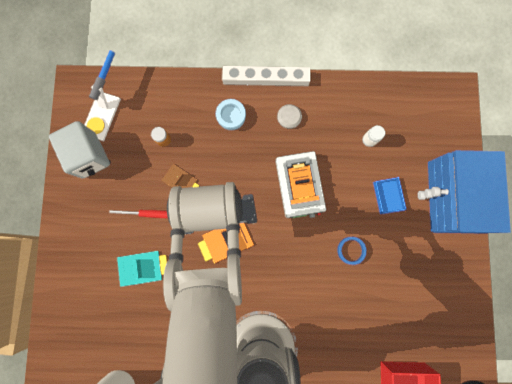

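The cover is flat in the bay. Its lip is under the bar (290,400), its rear is under the roller (230,145), and everything else is where it was. The arm is clear.

```bash
python3 -c "
from plant import ticket,observe
print(observe()['clock'],observe()['contact_force']);print(ticket.close_job())"
```

```text
24.45 [-0.12179239 -0.13111279  0.34610958]
the job is handed in; nothing more can be done
None
```

The cover is in the bay: hooked under the bar, snapped flat under the roller catch, and let go. I handed the job in at 24.5 s.

- **Pick-up:** I chose the smaller orange cover and gripped it by its rib.
- **Hooking:** Held nose-down, the lip touched the slot floor at about 2.6 N. I eased it in from 0.30 to 0.17 rad and met the end wall at about 3 N. A second push, backed off and lowered, stopped at the same place. I then let go, and its rear rested on the roller.
- **Snap:** The press area took about 3–4 N before the rear dropped (force is read only between steps). A check press of about 14 N didn't move it further.
- **Last checks:** Both cameras show the cover flat, with its lip under the bar and its rear edge under the roller. The other things look unmoved in the top picture, except that the arm partly hid the larger orange cover and the brown one. The contact force read about zero with the arm clear.

These went wrong or disagreed:
- **First grasp:** It closed on nothing. The real fingertips are about 30 mm short of the reported tool point, so I went on by sight and touch. The cause is unknown.
- **Camera disagreement:** The two cameras differed by about 4 mm on the unit's y position. I took a middle value, and the lip went in without touching the sides.

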